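# Fetch the bento tin from behind the tall things

## Task

The flat steel bento tin is shut in behind the lantern, the tea caddy and the pepper mill. First stand all three upright on the black tray at the side without moving the tin, then lay the tin centred on the round teal trivet, and only then put each of the three back, centred on the very coaster it stood on at the start. Never tip the three over, and leave the blue ramen bowl where it is.

Things in the scene. Friction and masses are not known exactly. Their poses are not given: they have to be found in the camera images.
- lantern_mid (a point): small battery lantern, upright and round, 130 mm tall: orange base (diameter 62, lower 35 mm, with a tiny toggle switch on one side), white diffuser and orange cap (diameter 56, from 35 to 119 mm up), small orange knob on top (diameter 24). About 0.25 kg. This point: on its axis, half-way up, 65 mm above its underside; z up along its axis
- caddy_mid (a point): green tea caddy, upright cylinder 120 mm tall: body diameter 58, lid (the upper 35 mm) diameter 60 with a brass band. About 0.18 kg. This point: on its axis, half-way up, 60 mm above its underside; z up
- mill_mid (a point): dark wooden pepper mill, upright and round, 135 mm tall: foot diameter 56 (lower 28 mm), shaft diameter 48 (36 to 86 mm up), steel neck diameter 40 (88 to 92 mm up), head diameter 50 (92 to 125 mm up), small steel knob on top. About 0.2 kg. This point: on its axis, half-way up, 67.5 mm above its underside; z up
- tin_mid (a point): flat stainless steel bento tin, shut, 62 mm wide (its x) by 150 mm long (its y; 159 over the dark clip latches at the two ends) by 42 mm tall; about 0.25 kg. Grip it across the 62 mm. It lies on the brown board behind the three tall things, with a gap of only 15 to 21 mm to them, so a finger has no room until they are gone. This point: its centre, 21 mm above its underside
- coaster_red: red flat round plastic coaster, diameter 80, 4 thick, fixed on the brown board; origin at the centre of its underside (z 12 mm over the table; top at 16). At the start exactly one of the three tall things stands centred on it
- coaster_blue: blue flat round plastic coaster, diameter 80, 4 thick, fixed on the brown board; origin at the centre of its underside (z 12 mm over the table; top at 16). At the start exactly one of the three tall things stands centred on it
- coaster_yellow: yellow flat round plastic coaster, diameter 80, 4 thick, fixed on the brown board; origin at the centre of its underside (z 12 mm over the table; top at 16). At the start exactly one of the three tall things stands centred on it
- tray: black side tray with a red rim, 290 mm long (its x) by 110 mm wide (its y), fixed to the table; floor 5 mm above the table, rim 12 mm high and 6 wide. There is room for the three tall things in one row along its x, 85 mm apart. Origin at the centre of its underside, on the table
- trivet: round teal silicone trivet, diameter 180, 8 mm thick, hard, fixed to the table; origin at the centre of its underside, on the table
- bowl: blue ceramic ramen bowl, diameter 170, 75 mm tall, loose, a bystander beyond the board; origin at the centre of its underside
Not all that is in view belongs to the job. Leave any pink or purple look-alike of the part that bears caddy_mid alone. Leave any pink look-alike of the part that bears mill_mid alone.

How it is judged:
By the outcome, as a careful person would: the job done as asked, in the order asked, and still so for the second after the job is handed in, with the robot touching nothing.
It also fails if it takes over 144 s, if anything falls off the work surface, if the arm or the gripper's body presses on something with over 40 N, if the wrist force passes 120 N, or if a joint passes its speed limit or range.

## Robot

A 7-joint arm with a two-finger parallel gripper is mounted at the origin on the work surface. World frame = base frame: x ahead of the robot, y to its left, z up, the work surface at z = 0. Lengths are in m, angles in rad, forces in N, time in s.
With the tool pointing down it reaches from about 0.4 to 0.875 m from the base axis. Payload 4.4 kg.
Tool frame: the origin (TCP) lies midway between the tips of the shut fingers; the grasp point (between the pads) lies 19 mm behind it; y points along the fingers, x is the direction in which the jaws open and shut, and the axes are right-handed (so a half turn about y gives the same grasp; the last joint's range is limited). The gripper opens to 85 mm and grips with 20 to 120 N. Pads are 22 mm wide; open, the fingers measure 114 mm over their backs; the gripper's body (76 mm by 85 mm) begins 54 mm behind the grasp point. The pads swing forward as they close: fully open they stand 13 mm farther back than shut.
Start: joints at [-1.245, 0.628, 0.038, 1.517, -0.027, 0.996, -0.02], TCP at [0.248, 0.601, 0.231] pointing down, gripper open.
Joint ranges: [-3.06, 3.06], [-0.37, 2.12], [-1.25, 1.32], [0.18, 2.47], [-1.1, 4.24], [0.23, 1.98], [-2.94, 2.94]. Speed limits (rad/s): [2.57, 2.57, 3.14, 3.14, 3.14, 3.14, 3.14].

## Interface

Orientations are given as a rotation vector (axis times angle).
In Python, from bench import monitor, viewer, arm gives the robot as it stands.
- The arm moves only by the tool step_arm, never from a script. Its argument "motion" is a list of rows, each an object of numbers: "ax", "ay", "az": the turn, a rotation vector about the tool's x, y, z in degrees; "dx", "dy", "dz": the shift along the tool's x, y, z in mm; "jaw": the finger opening in mm, from 0 to 85.4. A call has exactly 8 rows; each row shifts and turns the commanded pose from where the row before left it, along the tool's axes as they then stand; what a row does not reach is not made up. A row lasts 1/8 s, in which the tool goes at most 62.5 mm and 10.7 degrees, less where a joint would pass 70% of its speed; a pose out of reach is approached as far as the arm can. A call is refused whole if a number of a shift passes 62.5 or a number of a turn 10.7, either way. A call with a gripper value outside its range is refused whole. The fingers move at their own pace and stop on an object; "squeeze" is the grip in N (left out, the last holds). Time passes only in rows, so rows that do not move let the fingers close, or fill a call up. It gives the time, the measured TCP pose, the force and the opening at its end, in the units of the state.
- monitor.sense(): the state, without advancing time (a new reading comes with each control period).
- viewer.snapshot(name): name is "scene" or "top" or "wrist"; returns a dict with "img" (400x640x3 uint8, red, green, blue), "mtx" (3x3 intrinsics, pixels), "R" (3x3) and "t" (3): a world point X has camera coordinates R X + t; the wrist camera has in their place "hand_eye" (4x4, takes a point from camera to tool coordinates, whose origin is the TCP and whose axes are the tool frame's). Camera axes: x right, y down, z forward; pixel columns grow to the right and rows downward; lengths in m; the calibration is good to about 2 mm. A picture is of the moment at which its call begins: read the wrist's pose just before it. There is no depth.
- arm.job_done(): hands the job in, once; it reports no verdict.
Trained networks look in the newest picture that a camera, given by its name, has taken for a name from the list of things; names that differ only in an ending like _2 or _b are one class to them, and where a whole thing is asked for, a point or a joint stands for the part that bears it (a point fixed in the world has none). Each returns a list of dicts, best first, with "conf" (0 to 1); they miss things now and then, are a little off and sometimes report something else, mostly with a low value. They report only what shows in the picture. A call takes as long as a camera call. They do not tell look-alikes from the thing itself.
- viewer.boxes_of(camera, thing): "rect" ([centre column, centre row, width, height] in pixels, round what is visible of it).
- viewer.outline_of(camera, thing): "region" (400x640 bool, what is visible of it) and "rect" ([centre column, centre row, width, height] in pixels, round what is visible of it).
- viewer.pinpoint(camera, thing): "pixel" ([column, row] in pixels: a listed point, or the origin of a listed thing).
The state is a dict: "t": time; "q": joint angles; "qvel": joint speeds; "joint_efforts": joint torques, N m; "tcp_pos": TCP position; "eef_rot": TCP orientation; "contact_force": force on the tool from outside, world axes, zero at the start; "torque": the same for the moment, N m; "grip_width": opening from 0.0 (shut) to 1.0 (fully open).
Only numpy, scipy, OpenCV 4.12 (cv2) and the standard library are available. Lean on these libraries where they do the work, as an engineer would, in place of code of your own. Each camera call takes 0.05 s, during which the arm holds its last target.

## Working session

There is one attempt and no reset: what is moved stays moved. The work goes in short steps, Python scripts to look and compute and a tool call to move; the robot and the scene stay as the last step left them, time stands still between calls to the robot, and variables do not carry over. Pictures are saved under pics/ and viewed, and the job is handed in when it is done.

Besides the shell and the picture viewer there is one more tool, called after "Request:" as name(argument=value, ...) on one line, values as JSON. step_arm: Moves the arm, as the interface text tells. Its arguments: {"type":"object","properties":{"motion":{"type":"array","items":{"type":"object","properties":{"ax":{"type":"number"},"ay":{"type":"number"},"az":{"type":"number"},"dx":{"type":"number"},"dy":{"type":"number"},"dz":{"type":"number"},"jaw":{"type":"number"}}}},"squeeze":{"type":"number"}},"required":["motion"]}

```bash
ls; mkdir -p pics; cat > h.py <<'E'
import numpy as np, cv2
from bench import monitor, viewer, arm
def save(s,n): cv2.imwrite('pics/'+n+'.png', cv2.cvtColor(s['img'],cv2.COLOR_RGB2BGR))
def cam(s,tcp=None,rv=None):
    if 'R' in s: return np.array(s['mtx']),np.array(s['R']),np.array(s['t']).ravel()
    T=np.eye(4);T[:3,:3]=cv2.Rodrigues(np.array(rv,float))[0];T[:3,3]=tcp
    W=np.linalg.inv(T@np.array(s['hand_eye'])); return np.array(s['mtx']),W[:3,:3],W[:3,3]
def ray(c,px,z):
    K,R,t=c; d=R.T@np.linalg.solve(K,[px[0],px[1],1]); o=-R.T@t
    return o+d*(z-o[2])/d[2]
def proj(c,X):
    K,R,t=c; p=K@(R@np.array(X)+t); return p[:2]/p[2]
E
python3 - <<'E'
from h import *
s=monitor.sense(); print({k:np.round(v,3).tolist() for k,v in s.items()})
for n in ['scene','top','wrist']:
    p=viewer.snapshot(n); save(p,n+'0')
    if 'R' in p: c=cam(p); print(n,'cam pos',-c[1].T@c[2], c[0].tolist())
    else: print(p['hand_eye'])
E
```

```text
pics
{'t': 0.0, 'q': [-1.245, 0.629, 0.038, 1.518, -0.027, 0.996, -0.02], 'qvel': [0.002, -0.002, -0.001, 0.001, 0.001, 0.001, 0.0], 'joint_efforts': [-0.0, -56.341, 1.226, -19.345, 0.011, 0.01, 0.0], 'tcp_pos': [0.248, 0.6, 0.23], 'eef_rot': [-1.371, -0.915, 0.917], 'contact_force': [-0.627, -0.079, 0.586], 'torque': [0.001, 0.007, 0.065], 'grip_width': 1.001}
scene cam pos [1.43296597 0.31633214 0.71014473] [[455.12967143146966, 0.0, 314.18888761999784], [0.0, 455.12967143146966, 204.47143199208546], [0.0, 0.0, 1.0]]
top cam pos [ 0.44740325 -0.00935427  1.12212809] [[495.4858126552922, 0.0, 321.29865277819783], [0.0, 495.4858126552922, 196.49844575542483], [0.0, 0.0, 1.0]]
[[ 9.99999024e-01 -1.36906414e-03  2.80066617e-04 -2.57936728e-04]
 [-6.27290821e-04 -2.60694873e-01  9.65421043e-01 -1.41843657e-01]
 [-1.24871140e-03 -9.65420276e-01 -2.60695477e-01  6.56676729e-02]
 [ 0.00000000e+00  0.00000000e+00  0.00000000e+00  1.00000000e+00]]
```

View pics/scene0.png

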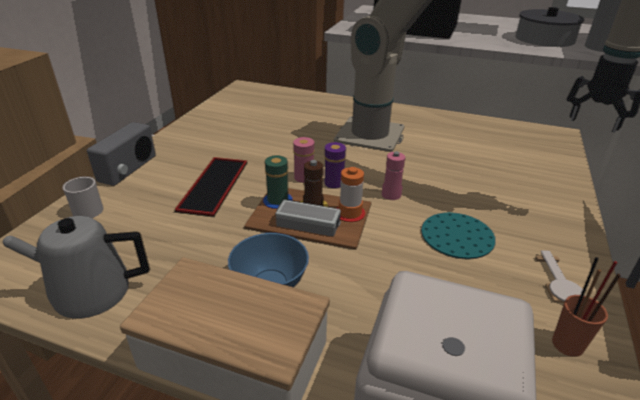

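View pics/top0.png

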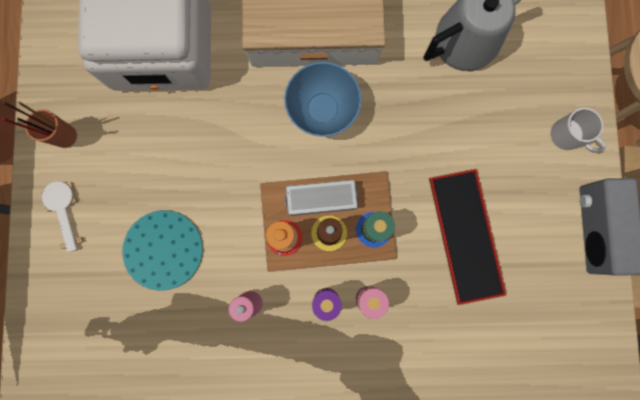

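View pics/wrist0.png

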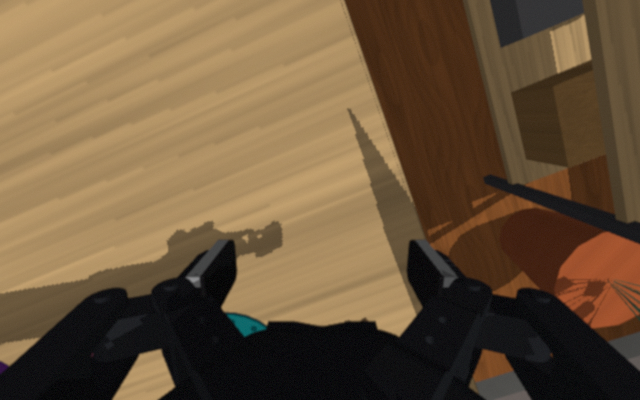

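The top view (x up, y left) shows lantern on red (283,237), mill on yellow (330,232), caddy on blue (377,228), with the tin behind them at (322,197). The trivet is at (163,250) and the tray at (467,236). The pink and purple look-alikes are at (241,309), (326,305) and (373,303). Next I measure these.

```bash
cat > m.py <<'E'
from h import *
from scipy.optimize import least_squares
P={n:viewer.snapshot(n) for n in ['scene','top']}
C={n:cam(P[n]) for n in P}
Z=dict(lantern_mid=.016+.065,caddy_mid=.076,mill_mid=.0835,tin_mid=.033,coaster_red=.012,coaster_blue=.012,coaster_yellow=.012,tray=0,trivet=0,bowl=0)
for k,z in Z.items():
    for n in ['top','scene']:
        for d in viewer.pinpoint(n,k)[:3]:
            print(k,n,round(d['conf'],2),np.round(d['pixel'],1),np.round(ray(C[n],d['pixel'],z),4)[:2])
E
python3 m.py; python3 - <<'E'
from h import *
s=monitor.sense();print(cv2.Rodrigues(s['eef_rot'])[0].round(3))
E
```

```text
lantern_mid top 0.92 [280.9 236.2] [0.4947 0.0768]
lantern_mid top 0.57 [285.5 238.8] [0.4891 0.0672]
lantern_mid scene 0.74 [353.3 190. ] [0.489  0.0795]
lantern_mid scene 0.54 [268.  283.9] [0.8682 0.0188]
lantern_mid scene 0.34 [274.6 180.4] [ 0.5188 -0.1254]
caddy_mid top 0.86 [376.1 228.9] [ 0.5061 -0.1238]
caddy_mid top 0.81 [327.2 304.1] [ 0.3526 -0.0172]
caddy_mid scene 0.94 [302.3 159.4] [ 0.3804 -0.1023]
caddy_mid scene 0.68 [276.6 179.4] [ 0.5051 -0.1261]
caddy_mid scene 0.61 [333.2 165.2] [ 0.3799 -0.0101]
mill_mid top 0.96 [329.3 230.5] [ 0.5044 -0.0249]
mill_mid top 0.7 [244.4 304.4] [0.3562 0.1532]
mill_mid scene 0.92 [396.4 171.9] [0.365  0.1638]
tin_mid top 0.86 [316.9 199. ] [5.774e-01 2.000e-04]
tin_mid top 0.71 [161.3 249.3] [0.4738 0.3427]
tin_mid scene 0.73 [307.7 215.5] [ 0.5713 -0.0127]
coaster_red top 0.63 [286.5 238. ] [0.4936 0.07  ]
coaster_red top 0.58 [374.1 227. ] [ 0.514  -0.1265]
coaster_red top 0.23 [330.6 232. ] [ 0.5049 -0.0288]
coaster_red scene 0.55 [348.5 213.5] [0.4982 0.0733]
coaster_blue top 0.82 [369.3 230.1] [ 0.5073 -0.1155]
coaster_blue scene 0.6 [280.3 197.3] [ 0.4928 -0.1231]
coaster_yellow top 0.78 [330.7 234. ] [ 0.5004 -0.0289]
coaster_yellow scene 0.45 [313.1 205.3] [ 0.4964 -0.0259]
tray top 0.74 [464.  235.5] [ 0.4912 -0.33  ]
tray scene 0.84 [217.1 185.6] [ 0.4868 -0.3253]
tray scene 0.57 [348.5 213.8] [0.4834 0.0696]
trivet top 0.65 [163.8 249.9] [0.4731 0.3477]
trivet scene 0.72 [270.1 283.8] [ 0.7935 -0.0154]
trivet scene 0.61 [458.3 233.4] [0.4647 0.3515]
bowl top 0.8 [320.3 107.3] [ 0.7967 -0.0118]
bowl top 0.16 [378.7 226.4] [ 0.5158 -0.1382]
bowl scene 0.92 [267.  282.4] [ 0.7921 -0.0235]
[[ 0.382 -0.    -0.924]
 [ 0.924  0.     0.382]
 [-0.    -1.     0.   ]]
```

```bash
cat > m2.py <<'E'
from h import *
import itertools
P={n:viewer.snapshot(n) for n in ['scene','top']}
C={n:cam(P[n]) for n in P}
def mask(n,box,f):
    hsv=cv2.cvtColor(P[n]['img'],cv2.COLOR_RGB2HSV).astype(int); m=f(hsv[...,0],hsv[...,1],hsv[...,2])
    b=np.zeros_like(m); x0,y0,x1,y1=box; b[y0:y1,x0:x1]=1
    return (m&b).astype(np.uint8)
def pts(n,m,z):
    cs,_=cv2.findContours(m,cv2.RETR_EXTERNAL,cv2.CHAIN_APPROX_NONE)
    p=np.vstack([c[:,0] for c in cs if len(c)>5]); return np.array([ray(C[n],q,z)[:2] for q in p])
def circ(p,r):
    rng=np.random.default_rng(0);best=(0,None)
    for _ in range(3000):
        a,b=p[rng.choice(len(p),2,False)]; d=b-a;L=np.linalg.norm(d)
        if L<r*.7 or L>1.95*r: continue
        c=(a+b)/2+np.array([-d[1],d[0]])/L*np.sqrt(r*r-L*L/4)
        e=np.abs(np.linalg.norm(p-c,axis=1)-r); k=(e<.0015).sum()
        # penalise pts outside
        k-=3*((np.linalg.norm(p-c,axis=1)>r+.003)).sum()
        if k>best[0]: best=(k,c)
    if best[1] is None: return None
    c=best[1]
    from scipy.optimize import least_squares
    i=np.abs(np.linalg.norm(p-c,axis=1)-r)<.003
    c=least_squares(lambda c:np.linalg.norm(p[i]-c,axis=1)-r,c).x
    return c.round(4),int(i.sum())
red=lambda h,s,v:((h<5)|(h>174))&(s>150)&(v>90)
yel=lambda h,s,v:(h>22)&(h<34)&(s>150)&(v>110)
blu=lambda h,s,v:(h>105)&(h<125)&(s>150)&(v>60)
teal=lambda h,s,v:(h>80)&(h<98)&(s>120)&(v>40)
if __name__=='__main__':
    for k,f,b in [('red',red,(260,210,310,265)),('yel',yel,(300,205,355,260)),('blu',blu,(350,200,405,255))]:
        m=mask('top',b,f); print(k,m.sum(),circ(pts('top',m,.016),.04))
    for k,f,b in [('red',red,(320,180,390,235)),('yel',yel,(280,180,335,225)),('blu',blu,(250,180,310,220))]:
        m=mask('scene',b,f); print('scene',k,m.sum(),circ(pts('scene',m,.016),.04) if m.sum()>10 else 0)
    for n,b in [('top',(110,200,215,300)),('scene',(410,200,510,265))]:
        m=mask(n,b,teal); m=cv2.morphologyEx(m,cv2.MORPH_CLOSE,np.ones((7,7)));print('trivet',n,circ(pts(n,m,.008),.09))
    for n,b in [('top',(420,160,520,310)),('scene',(170,150,250,220))]:
        m=mask(n,b,red); r=cv2.minAreaRect((pts(n,m,.012)*1000).astype(np.float32)); print('tray',n,r)
    im=P['top']['img'][150:330,110:520]; cv2.imwrite('pics/topz.png',cv2.cvtColor(cv2.resize(im,None,fx=1.95,fy=1.95,interpolation=cv2.INTER_CUBIC),cv2.COLOR_RGB2BGR))
    im=P['top']['img'][165:275,255:405]; cv2.imwrite('pics/topzz.png',cv2.cvtColor(cv2.resize(im,None,fx=5,fy=5,interpolation=cv2.INTER_CUBIC),cv2.COLOR_RGB2BGR))
E
python3 m2.py
```

```text
red 192 (array([0.4951, 0.0775]), 54)
yel 293 (array([ 0.5018, -0.022 ]), 56)
blu 217 (array([ 0.5103, -0.1283]), 46)
scene red 101 (array([0.4953, 0.0738]), 33)
scene yel 0 0
scene blu 75 (array([ 0.5069, -0.1217]), 20)
trivet top (array([0.4792, 0.3464]), 98)
trivet scene (array([0.4774, 0.3441]), 80)
tray top ((490.9194030761719, -333.11834716796875), (285.85260009765625, 108.54914855957031), 9.923460006713867)
tray scene ((494.58184814453125, -331.8845520019531), (280.5687561035156, 107.30780029296875), 9.804327011108398)
```

View pics/topzz.png

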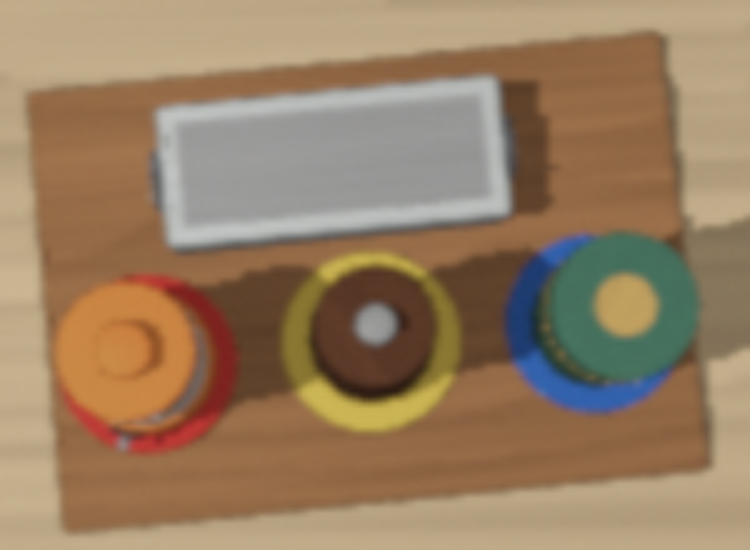

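```bash
cat > m3.py <<'E'
from m2 import *
z=lambda u,v:((u+.5)/5-.5+255,(v+.5)/5-.5+165)
c=C['top']
for k,u,v,h in [('red',149,363,.016),('yel',372,341,.016),('blu',596,323,.016),('lantern',125,349,.146),('lanterncap',126,354,.135),('mill',376,325,.1495),('caddy',627,305,.136)]:
    print(k,ray(c,z(u,v),h)[:2].round(4))
q=np.array([ray(c,z(*p),.054)[:2] for p in [(156,107),(498,76),(513,214),(170,250)]])
print('tin',q.mean(0).round(4),[np.linalg.norm(q[i]-q[i-1]).round(4) for i in range(4)], np.degrees(np.arctan2(*(q[1]+q[2]-q[0]-q[3])[::-1])))
im=P['scene']['img'][140:250,235:385]; cv2.imwrite('pics/scz.png',cv2.cvtColor(cv2.resize(im,None,fx=5,fy=5,interpolation=cv2.INTER_CUBIC),cv2.COLOR_RGB2BGR))
E
python3 m3.py
```

```text
red [0.4953 0.0744]
yel [ 0.5029 -0.0251]
blu [ 0.5089 -0.1252]
lantern [0.4953 0.0739]
lanterncap [0.4939 0.0745]
mill [ 0.5025 -0.0249]
caddy [ 0.5091 -0.1252]
tin [ 0.5792 -0.01  ] [np.float64(0.0628), np.float64(0.1497), np.float64(0.0608), np.float64(0.1493)] -85.59503429452629
```

View pics/scz.png

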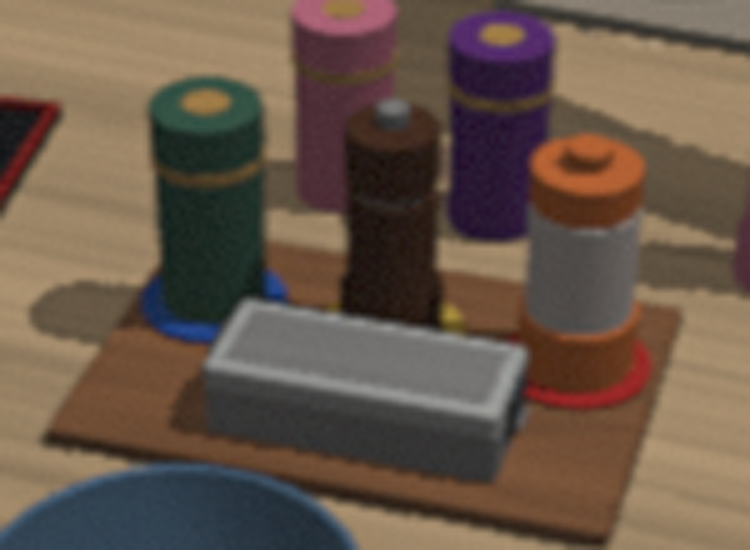

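Request:
step_arm(motion=[{"ay": -9}, {"ay": -9}, {"ay": -8.5}, {"dx": -42, "dz": -42}, {"dx": -42, "dz": -42}, {"dx": -42, "dz": -42}, {"dx": -42, "dz": -42}, {"dx": -42, "dz": -42}])

```text
invalid input
```

```bash
cat > go.py <<'E'
# usage: go.py x y z yaw_deg  -> tool deltas
from h import *
import sys
s=monitor.sense();R=cv2.Rodrigues(np.array(s['eef_rot']))[0]; p=np.array(s['tcp_pos'])
print('t',s['t'],'p',p.round(4),'yaw',round(np.degrees(np.arctan2(R[1,0],R[0,0])),2),'down',R[:,1].round(3),'F',np.round(s['contact_force'],1),'w',round(s['grip_width']*85.4,1),'q',np.round(s['q'],2))
a=list(map(float,sys.argv[1:]))
if a:
    yw=np.radians(a[3]); dy=np.degrees(np.arctan2(R[1,0],R[0,0]))-a[3]; dy=(dy+180)%360-180
    Rt=np.array([[np.cos(yw),0,-np.sin(yw)],[np.sin(yw),0,np.cos(yw)],[0,-1,0]])
    d=np.array(a[:3])-p
    print('turn ay',round(dy,2),'| after turn d mm',(Rt.T@d*1000).round(1),'| before turn', (R.T@d*1000).round(1))
E
python3 go.py .509 -.125 .23 94
```

```text
t 1.45 p [0.2482 0.6008 0.2313] yaw 67.55 down [-0.  0. -1.] F [-0.2 -0.2 -0.5] w 85.4 q [-1.24  0.63  0.04  1.52 -0.03  1.   -0.02]
turn ay -26.45 | after turn d mm [-742.2    1.3 -209.6] | before turn [-571.2    1.3 -518.2]
```

Request:
step_arm(motion=[{"ax": 0, "ay": -9, "az": 0, "dx": 0, "dy": 0, "dz": 0, "jaw": 85}, {"ax": 0, "ay": -9, "az": 0, "dx": 0, "dy": 0, "dz": 0, "jaw": 85}, {"ax": 0, "ay": -8.5, "az": 0, "dx": 0, "dy": 0, "dz": 0, "jaw": 85}, {"ax": 0, "ay": 0, "az": 0, "dx": -42, "dy": 0, "dz": -42, "jaw": 85}, {"ax": 0, "ay": 0, "az": 0, "dx": -42, "dy": 0, "dz": -42, "jaw": 85}, {"ax": 0, "ay": 0, "az": 0, "dx": -42, "dy": 0, "dz": -42, "jaw": 85}, {"ax": 0, "ay": 0, "az": 0, "dx": -42, "dy": 0, "dz": -42, "jaw": 85}, {"ax": 0, "ay": 0, "az": 0, "dx": -42, "dy": 0, "dz": -42, "jaw": 85}], squeeze=40)

```text
t: 2.45
tcp_pos: [0.4739, 0.4048, 0.2315]
eef_rot: [-1.175, -1.262, 1.261]
contact_force: [1.1, -0.2, -0.3]
grip_width: 0.996
```

```bash
python3 go.py .509 -.125 .23 94
```

```text
t 2.45 p [0.4739 0.4048 0.2315] yaw 94.06 down [ 0.  0. -1.] F [ 1.1 -0.2 -0.3] w 85.1 q [-0.7   0.59 -0.09  1.59  0.06  0.96  0.84]
turn ay 0.06 | after turn d mm [-531.     1.5    2. ] | before turn [-531.     1.3    2.5]
```

Request:
step_arm(motion=[{"ax": 0, "ay": 0, "az": 0, "dx": -60, "dy": 0, "dz": 0, "jaw": 85}, {"ax": 0, "ay": 0, "az": 0, "dx": -60, "dy": 0, "dz": 0, "jaw": 85}, {"ax": 0, "ay": 0, "az": 0, "dx": -60, "dy": 0, "dz": 0, "jaw": 85}, {"ax": 0, "ay": 0, "az": 0, "dx": -60, "dy": 0, "dz": 0, "jaw": 85}, {"ax": 0, "ay": 0, "az": 0, "dx": -60, "dy": 0, "dz": 0, "jaw": 85}, {"ax": 0, "ay": 0, "az": 0, "dx": -60, "dy": 0, "dz": 0, "jaw": 85}, {"ax": 0, "ay": 0, "az": 0, "dx": -60, "dy": 0, "dz": 0, "jaw": 85}, {"ax": 0, "ay": 0, "az": 0, "dx": -60, "dy": 0, "dz": 0, "jaw": 85}])

```text
t: 3.45
tcp_pos: [0.5066, -0.0746, 0.2316]
eef_rot: [-1.176, -1.262, 1.261]
contact_force: [0.8, -0.4, -0.3]
grip_width: 0.993
```

```bash
python3 go.py .509 -.125 .18 94; python3 - <<'E'
from h import *
s=monitor.sense();p=viewer.snapshot('wrist');save(p,'w1')
c=cam(p,s['tcp_pos'],s['eef_rot'])
for n,X in [('caddytop',[.509,-.1252,.136]),('milltop',[.5025,-.0249,.151])]: print(n,proj(c,X))
E
```

```text
t 3.45 p [ 0.5066 -0.0746  0.2316] yaw 94.06 down [ 0.001 -0.    -1.   ] F [ 0.8 -0.4 -0.3] w 84.8 q [ 0.14  0.43 -0.06  1.9   0.04  0.81  1.7 ]
turn ay 0.06 | after turn d mm [-50.5  51.6   1.1] | before turn [-50.4  51.6   1.2]
caddytop [263.06583061 197.16098945]
milltop [383.07488895 202.58729262]
```

View pics/w1.png

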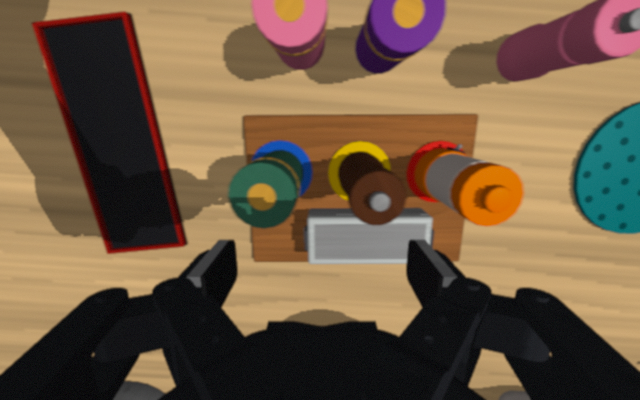

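Request:
step_arm(motion=[{"ax": 0, "ay": 0, "az": 0, "dx": -25, "dy": 0, "dz": 1, "jaw": 85}, {"ax": 0, "ay": 0, "az": 0, "dx": -25.5, "dy": 0, "dz": 0, "jaw": 85}, {"ax": 0, "ay": 0, "az": 0, "dx": 0, "dy": 40, "dz": 0, "jaw": 85}, {"ax": 0, "ay": 0, "az": 0, "dx": 0, "dy": 40, "dz": 0, "jaw": 85}, {"ax": 0, "ay": 0, "az": 0, "dx": 0, "dy": 36, "dz": 0, "jaw": 85}, {"ax": 0, "ay": 0, "az": 0, "dx": 0, "dy": 22, "dz": 0, "jaw": 85}, {"ax": 0, "ay": 0, "az": 0, "dx": 0, "dy": 0, "dz": 0, "jaw": 85}, {"ax": 0, "ay": 0, "az": 0, "dx": 0, "dy": 0, "dz": 0, "jaw": 85}])

```text
t: 4.5
tcp_pos: [0.5097, -0.1231, 0.0941]
eef_rot: [-1.176, -1.262, 1.261]
contact_force: [0.1, -0.3, 0.7]
grip_width: 0.995
```

```bash
python3 go.py .509 -.125 .093 94; python3 - <<'E'
from h import *
p=viewer.snapshot('scene');save(p,'s1')
E
```

```text
t 4.5 p [ 0.5097 -0.1231  0.0941] yaw 94.05 down [ 0.001 -0.    -1.   ] F [ 0.1 -0.3  0.7] w 85.0 q [ 0.21  0.65 -0.04  1.99  0.06  0.5   1.77]
turn ay 0.05 | after turn d mm [-1.8  1.1  0.8] | before turn [-1.8  1.1  0.8]
```

View pics/s1.png

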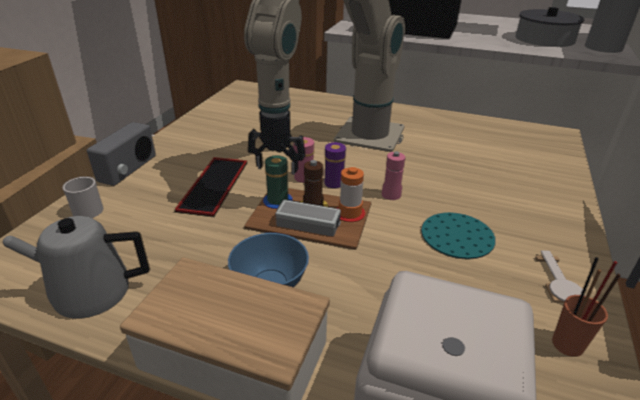

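Request:
step_arm(motion=[{"ax": 0, "ay": 0, "az": 0, "dx": -1.8, "dy": 1, "dz": 0.8, "jaw": 85}, {"ax": 0, "ay": 0, "az": 0, "dx": 0, "dy": 0, "dz": 0, "jaw": 66}, {"ax": 0, "ay": 0, "az": 0, "dx": 0, "dy": 0, "dz": 0, "jaw": 55}, {"ax": 0, "ay": 0, "az": 0, "dx": 0, "dy": 0, "dz": 0, "jaw": 45}, {"ax": 0, "ay": 0, "az": 0, "dx": 0, "dy": 0, "dz": 0, "jaw": 40}, {"ax": 0, "ay": 0, "az": 0, "dx": 0, "dy": 0, "dz": 0, "jaw": 40}, {"ax": 0, "ay": 0, "az": 0, "dx": 0, "dy": 0, "dz": 0, "jaw": 40}, {"ax": 0, "ay": 0, "az": 0, "dx": 0, "dy": 0, "dz": 0, "jaw": 40}], squeeze=40)

```text
t: 5.55
tcp_pos: [0.5086, -0.1252, 0.0929]
eef_rot: [-1.176, -1.261, 1.261]
contact_force: [-1.1, -0.8, 7.2]
grip_width: 0.694
```

```bash
python3 go.py .509 -.125 .093 94; python3 - <<'E'
from h import *
s=monitor.sense()
p=viewer.snapshot('wrist');save(p,'w2')
E
```

```text
t 5.55 p [ 0.5086 -0.1252  0.0929] yaw 94.04 down [ 0.001 -0.    -1.   ] F [-1.1 -0.8  7.2] w 59.2 q [ 0.22  0.66 -0.04  1.99  0.06  0.5   1.77]
turn ay 0.04 | after turn d mm [ 0.1 -0.1 -0.5] | before turn [ 0.1 -0.1 -0.5]
```

View pics/w2.png

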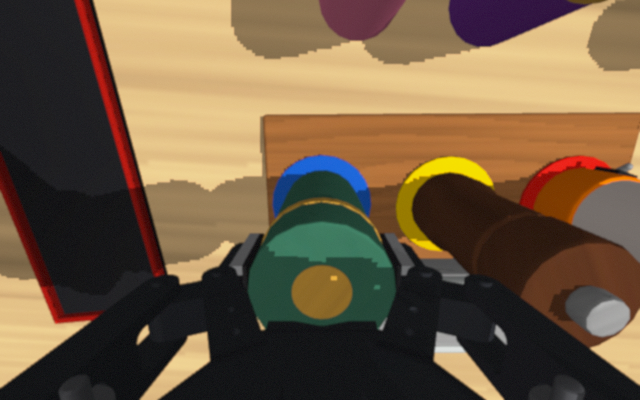

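Request:
step_arm(motion=[{"ax": 0, "ay": 0, "az": 0, "dx": 0, "dy": -10, "dz": 0, "jaw": 40}, {"ax": 0, "ay": 0, "az": 0, "dx": 0, "dy": -20, "dz": 0, "jaw": 40}, {"ax": 0, "ay": 0, "az": 0, "dx": 0, "dy": -25, "dz": 0, "jaw": 40}, {"ax": 0, "ay": 0, "az": 0, "dx": 0, "dy": -15, "dz": 0, "jaw": 40}, {"ax": 0, "ay": -3, "az": 0, "dx": 0, "dy": 0, "dz": 0, "jaw": 40}, {"ax": 0, "ay": -3, "az": 0, "dx": 0, "dy": 0, "dz": 0, "jaw": 40}, {"ax": 0, "ay": 0, "az": 0, "dx": -20, "dy": 0, "dz": 0, "jaw": 40}, {"ax": 0, "ay": 0, "az": 0, "dx": -30, "dy": 0, "dz": 0, "jaw": 40}])

```text
t: 6.6
tcp_pos: [0.5172, -0.1751, 0.1623]
eef_rot: [-1.121, -1.337, 1.338]
contact_force: [0.5, -0.1, -1.6]
grip_width: 0.697
```

```bash
python3 go.py .576 -.318 .15 100
```

```text
t 6.6 p [ 0.5172 -0.1751  0.1623] yaw 100.08 down [-0.  0. -1.] F [ 0.5 -0.1 -1.6] w 59.6 q [ 0.33  0.57 -0.09  1.88  0.07  0.69  1.95]
turn ay 0.08 | after turn d mm [-151.    12.3  -33.1] | before turn [-151.    12.3  -32.9]
```

Request:
step_arm(motion=[{"ax": 0, "ay": 0, "az": 0, "dx": -40, "dy": 0, "dz": -8, "jaw": 40}, {"ax": 0, "ay": 0, "az": 0, "dx": -45, "dy": 0, "dz": -10, "jaw": 40}, {"ax": 0, "ay": 0, "az": 0, "dx": -40, "dy": 0, "dz": -10, "jaw": 40}, {"ax": 0, "ay": 0, "az": 0, "dx": -26, "dy": 0, "dz": -5, "jaw": 40}, {"ax": 0, "ay": 0, "az": 0, "dx": 0, "dy": 0, "dz": 0, "jaw": 40}, {"ax": 0, "ay": 0, "az": 0, "dx": 0, "dy": 20, "dz": 0, "jaw": 40}, {"ax": 0, "ay": 0, "az": 0, "dx": 0, "dy": 25, "dz": 0, "jaw": 40}, {"ax": 0, "ay": 0, "az": 0, "dx": 0, "dy": 15, "dz": 0, "jaw": 40}])

```text
t: 7.6
tcp_pos: [0.5747, -0.3166, 0.1008]
eef_rot: [-1.118, -1.336, 1.337]
contact_force: [0.4, 0.4, -3.0]
grip_width: 0.692
```

```bash
python3 go.py .576 -.318 .083 100;python3 - <<'E'
from h import *
s=monitor.sense()
p=viewer.snapshot('scene');save(p,'s2')
p=viewer.snapshot('top');save(p,'t2')
E
```

```text
t 7.6 p [ 0.5747 -0.3166  0.1008] yaw 100.04 down [-0.002  0.001 -1.   ] F [ 0.4  0.4 -3. ] w 59.1 q [ 0.51  0.79 -0.09  1.6   0.09  0.76  2.13]
turn ay 0.04 | after turn d mm [-1.6 17.8 -1.1] | before turn [-1.7 17.8 -1.1]
```

View pics/s2.png

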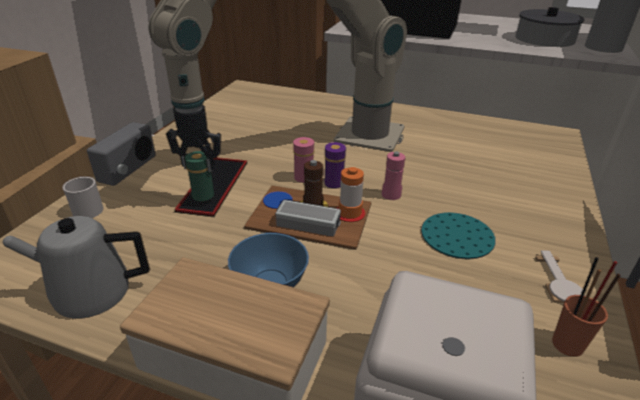

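View pics/t2.png

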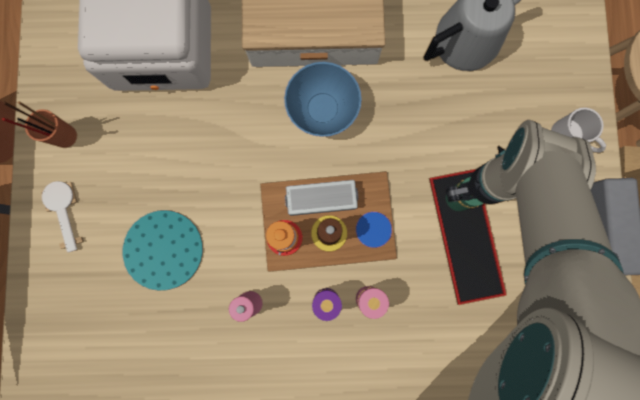

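Request:
step_arm(motion=[{"ax": 0, "ay": 0, "az": 0, "dx": -1.6, "dy": 8, "dz": -1, "jaw": 40}, {"ax": 0, "ay": 0, "az": 0, "dx": 0, "dy": 6, "dz": 0, "jaw": 40}, {"ax": 0, "ay": 0, "az": 0, "dx": 0, "dy": 3, "dz": 0, "jaw": 40}, {"ax": 0, "ay": 0, "az": 0, "dx": 0, "dy": 1, "dz": 0, "jaw": 40}, {"ax": 0, "ay": 0, "az": 0, "dx": 0, "dy": 0, "dz": 0, "jaw": 40}, {"ax": 0, "ay": 0, "az": 0, "dx": 0, "dy": 0, "dz": 0, "jaw": 40}, {"ax": 0, "ay": 0, "az": 0, "dx": 0, "dy": 0, "dz": 0, "jaw": 40}, {"ax": 0, "ay": 0, "az": 0, "dx": 0, "dy": 0, "dz": 0, "jaw": 40}])

```text
t: 8.7
tcp_pos: [0.5772, -0.3185, 0.0844]
eef_rot: [-1.121, -1.337, 1.337]
contact_force: [-0.5, 0.1, -1.6]
grip_width: 0.691
```

```bash
python3 go.py .576 -.318 .082 100; python3 - <<'E'
from m2 import *
for k,f,b in [('blu',blu,(350,200,405,255))]:
    m=mask('top',b,f); print(k,m.sum(),circ(pts('top',m,.016),.04), cv2.minEnclosingCircle((pts('top',m,.016)*1000).astype(np.float32)))
E
```

```text
t 8.7 p [ 0.5772 -0.3185  0.0844] yaw 100.05 down [ 0. -0. -1.] F [-0.5  0.1 -1.6] w 59.0 q [ 0.51  0.81 -0.09  1.6   0.09  0.73  2.13]
turn ay 0.05 | after turn d mm [0.7 2.4 1.1] | before turn [0.7 2.4 1.1]
blu 898 (array([ 0.51  , -0.1283]), 46) ((508.94671630859375, -124.38795471191406), 37.74148178100586)
```

Request:
step_arm(motion=[{"ax": 0, "ay": 0, "az": 0, "dx": 0, "dy": 1.2, "dz": 0, "jaw": 40}, {"ax": 0, "ay": 0, "az": 0, "dx": 0, "dy": 1, "dz": 0, "jaw": 40}, {"ax": 0, "ay": 0, "az": 0, "dx": 0, "dy": 0, "dz": 0, "jaw": 40}, {"ax": 0, "ay": 0, "az": 0, "dx": 0, "dy": 0, "dz": 0, "jaw": 64}, {"ax": 0, "ay": 0, "az": 0, "dx": 0, "dy": 0, "dz": 0, "jaw": 85}, {"ax": 0, "ay": 0, "az": 0, "dx": 0, "dy": 0, "dz": 0, "jaw": 85}, {"ax": 0, "ay": 0, "az": 0, "dx": 0, "dy": 0, "dz": 0, "jaw": 85}, {"ax": 0, "ay": 0, "az": 0, "dx": 0, "dy": -10, "dz": 0, "jaw": 85}])

```text
t: 9.8
tcp_pos: [0.5765, -0.3182, 0.0917]
eef_rot: [-1.119, -1.337, 1.337]
contact_force: [0.8, 0.1, -0.7]
grip_width: 0.997
```

Request:
step_arm(motion=[{"ax": 0, "ay": 0, "az": 0, "dx": 0, "dy": -30, "dz": 0, "jaw": 85}, {"ax": 0, "ay": 0, "az": 0, "dx": 0, "dy": -50, "dz": 0, "jaw": 85}, {"ax": 0, "ay": 0, "az": 0, "dx": 0, "dy": -50, "dz": 0, "jaw": 85}, {"ax": 0, "ay": 3, "az": 0, "dx": 0, "dy": 0, "dz": 0, "jaw": 85}, {"ax": 0, "ay": 3, "az": 0, "dx": 0, "dy": 0, "dz": 0, "jaw": 85}, {"ax": 0, "ay": 0, "az": 0, "dx": 55, "dy": 0, "dz": 9, "jaw": 85}, {"ax": 0, "ay": 0, "az": 0, "dx": 55, "dy": 0, "dz": 9, "jaw": 85}, {"ax": 0, "ay": 0, "az": 0, "dx": 55, "dy": 0, "dz": 9, "jaw": 85}])

```text
t: 10.8
tcp_pos: [0.5383, -0.1542, 0.2229]
eef_rot: [-1.176, -1.262, 1.26]
contact_force: [1.0, 0.3, 0.7]
grip_width: 0.995
```

```bash
python3 go.py .5027 -.025 .22 94;python3 - <<'E'
from h import *
p=viewer.snapshot('top');save(p,'t3')
E
```

```text
t 10.8 p [ 0.5383 -0.1542  0.2229] yaw 94.04 down [ 0.001  0.    -1.   ] F [1.  0.3 0.7] w 85.0 q [ 0.28  0.51 -0.08  1.78  0.05  0.85  1.82]
turn ay 0.04 | after turn d mm [131.4   2.9  26.5] | before turn [131.4   2.9  26.4]
```

View pics/t3.png

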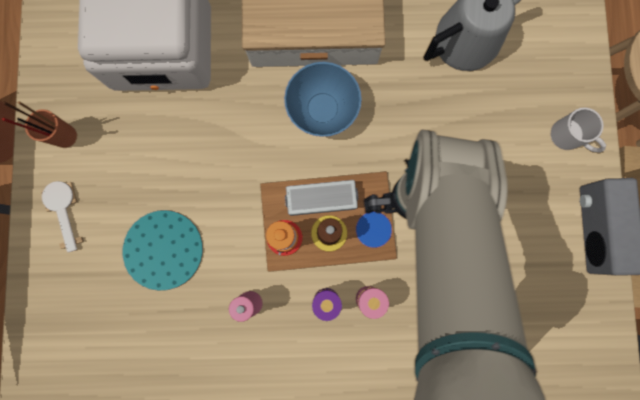

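Request:
step_arm(motion=[{"ax": 0, "ay": 0, "az": 0, "dx": 44, "dy": 0, "dz": 9, "jaw": 85}, {"ax": 0, "ay": 0, "az": 0, "dx": 44, "dy": 0, "dz": 9, "jaw": 85}, {"ax": 0, "ay": 0, "az": 0, "dx": 43.4, "dy": 0, "dz": 8.5, "jaw": 85}, {"ax": 0, "ay": 0, "az": 0, "dx": 0, "dy": 15, "dz": 0, "jaw": 85}, {"ax": 0, "ay": 0, "az": 0, "dx": 0, "dy": 40, "dz": 0, "jaw": 85}, {"ax": 0, "ay": 0, "az": 0, "dx": 0, "dy": 40, "dz": 0, "jaw": 85}, {"ax": 0, "ay": 0, "az": 0, "dx": 0, "dy": 28, "dz": 0, "jaw": 85}, {"ax": 0, "ay": 0, "az": 0, "dx": 0, "dy": 0, "dz": 0, "jaw": 85}])

```text
t: 11.85
tcp_pos: [0.5018, -0.0267, 0.0981]
eef_rot: [-1.172, -1.259, 1.263]
contact_force: [0.0, 0.5, 0.7]
grip_width: 0.997
```

```bash
python3 go.py .5027 -.025 .1 94
```

```text
t 11.85 p [ 0.5018 -0.0267  0.0981] yaw 94.06 down [-0.003 -0.    -1.   ] F [0.  0.5 0.7] w 85.2 q [ 0.04  0.63 -0.07  2.04  0.08  0.48  1.56]
turn ay 0.06 | after turn d mm [ 1.7 -1.9 -1.1] | before turn [ 1.7 -1.9 -1.1]
```

Request:
step_arm(motion=[{"ax": 0, "ay": 0, "az": 0, "dx": 0, "dy": 0, "dz": 0, "jaw": 85}, {"ax": 0, "ay": 0, "az": 0, "dx": 1, "dy": -1, "dz": -0.5, "jaw": 75}, {"ax": 0, "ay": 0, "az": 0, "dx": 0, "dy": 0, "dz": 0, "jaw": 60}, {"ax": 0, "ay": 0, "az": 0, "dx": 0, "dy": 0, "dz": 0, "jaw": 45}, {"ax": 0, "ay": 0, "az": 0, "dx": 0, "dy": 0, "dz": 0, "jaw": 35}, {"ax": 0, "ay": 0, "az": 0, "dx": 0, "dy": 0, "dz": 0, "jaw": 30}, {"ax": 0, "ay": 0, "az": 0, "dx": 0, "dy": 0, "dz": 0, "jaw": 30}, {"ax": 0, "ay": 0, "az": 0, "dx": 0, "dy": 0, "dz": 0, "jaw": 30}])

```text
t: 12.85
tcp_pos: [0.5038, -0.0255, 0.101]
eef_rot: [-1.176, -1.262, 1.261]
contact_force: [-0.8, 0.2, 5.7]
grip_width: 0.576
```

```bash
for i in 1 2 3; do python3 go.py .5027 -.025 .1 94; python3 -c "
from h import *
p=viewer.snapshot('wrist');save(p,'w3')"; done
```

```text
t 12.85 p [ 0.5038 -0.0255  0.101 ] yaw 94.06 down [ 0.001  0.    -1.   ] F [-0.8  0.2  5.7] w 49.2 q [ 0.04  0.62 -0.07  2.04  0.08  0.48  1.55]
turn ay 0.06 | after turn d mm [0.6 1.  1.1] | before turn [0.6 1.  1.1]
t 12.9 p [ 0.5038 -0.0255  0.101 ] yaw 94.05 down [ 0.001  0.    -1.   ] F [-0.2  0.3  6.4] w 49.2 q [ 0.04  0.62 -0.07  2.04  0.08  0.48  1.55]
turn ay 0.05 | after turn d mm [0.6 1.  1.1] | before turn [0.6 1.  1.1]
t 12.95 p [ 0.5038 -0.0255  0.101 ] yaw 94.06 down [ 0.001  0.    -1.   ] F [-0.3  1.2  6. ] w 49.1 q [ 0.04  0.62 -0.07  2.04  0.08  0.48  1.55]
turn ay 0.06 | after turn d mm [0.6 1.  1. ] | before turn [0.6 1.  1. ]
```

View pics/w3.png

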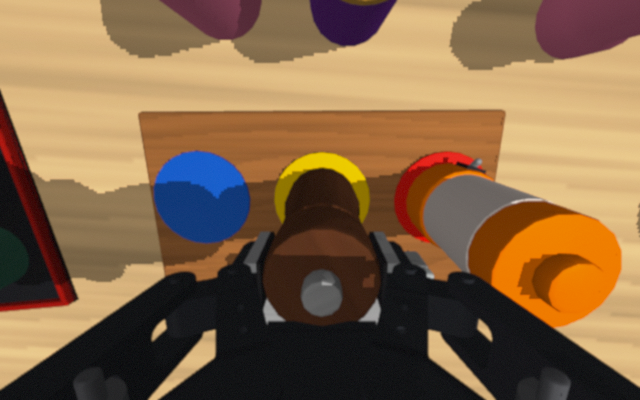

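Request:
step_arm(motion=[{"ax": 0, "ay": 0, "az": 0, "dx": 0, "dy": -10, "dz": 0, "jaw": 30}, {"ax": 0, "ay": 0, "az": 0, "dx": 0, "dy": -25, "dz": 0, "jaw": 30}, {"ax": 0, "ay": 0, "az": 0, "dx": 0, "dy": -25, "dz": 0, "jaw": 30}, {"ax": 0, "ay": -3, "az": 0, "dx": 0, "dy": -10, "dz": 0, "jaw": 30}, {"ax": 0, "ay": -3, "az": 0, "dx": 0, "dy": 0, "dz": 0, "jaw": 30}, {"ax": 0, "ay": 0, "az": 0, "dx": -25, "dy": 0, "dz": 5, "jaw": 30}, {"ax": 0, "ay": 0, "az": 0, "dx": -45, "dy": 0, "dz": 10, "jaw": 30}, {"ax": 0, "ay": 0, "az": 0, "dx": -50, "dy": 0, "dz": 12, "jaw": 30}])

```text
t: 14.0
tcp_pos: [0.4976, -0.149, 0.1705]
eef_rot: [-1.12, -1.339, 1.338]
contact_force: [0.7, 0.2, -1.6]
grip_width: 0.577
```

```bash
python3 go.py .492 -.3325 .09 100
```

```text
t 14.0 p [ 0.4976 -0.149   0.1705] yaw 100.17 down [ 0.  0. -1.] F [ 0.7  0.2 -1.6] w 49.3 q [ 0.32  0.53 -0.12  1.94  0.1   0.68  1.89]
turn ay 0.17 | after turn d mm [-179.7   80.5   37.4] | before turn [-179.6   80.5   37.9]
```

Request:
step_arm(motion=[{"ax": 0, "ay": 0, "az": 0, "dx": -50, "dy": 0, "dz": 10, "jaw": 30}, {"ax": 0, "ay": 0, "az": 0, "dx": -50, "dy": 0, "dz": 10, "jaw": 30}, {"ax": 0, "ay": 0, "az": 0, "dx": -45, "dy": 0, "dz": 10, "jaw": 30}, {"ax": 0, "ay": 0, "az": 0, "dx": -30, "dy": 0, "dz": 6, "jaw": 30}, {"ax": 0, "ay": 0, "az": 0, "dx": -3, "dy": 20, "dz": 0, "jaw": 30}, {"ax": 0, "ay": 0, "az": 0, "dx": 0, "dy": 30, "dz": 0, "jaw": 30}, {"ax": 0, "ay": 0, "az": 0, "dx": 0, "dy": 20, "dz": 0, "jaw": 30}, {"ax": 0, "ay": 0, "az": 0, "dx": 0, "dy": 0, "dz": 0, "jaw": 30}])

```text
t: 15.0
tcp_pos: [0.4918, -0.3293, 0.0988]
eef_rot: [-1.117, -1.336, 1.337]
contact_force: [-0.3, 1.5, -1.4]
grip_width: 0.578
```

```bash
python3 go.py .492 -.3325 .09 100
```

```text
t 15.0 p [ 0.4918 -0.3293  0.0988] yaw 100.05 down [-0.004  0.002 -1.   ] F [-0.3  1.5 -1.4] w 49.4 q [ 0.62  0.72 -0.12  1.79  0.13  0.64  2.17]
turn ay 0.05 | after turn d mm [-3.2  8.8  0.3] | before turn [-3.2  8.8  0.3]
```

Request:
step_arm(motion=[{"ax": 0, "ay": 0, "az": 0, "dx": -2, "dy": 4, "dz": 0, "jaw": 30}, {"ax": 0, "ay": 0, "az": 0, "dx": 0, "dy": 3, "dz": 0, "jaw": 30}, {"ax": 0, "ay": 0, "az": 0, "dx": 0, "dy": 1.5, "dz": 0, "jaw": 30}, {"ax": 0, "ay": 0, "az": 0, "dx": 0, "dy": 0, "dz": 0, "jaw": 30}, {"ax": 0, "ay": 0, "az": 0, "dx": 0, "dy": 0, "dz": 0, "jaw": 30}, {"ax": 0, "ay": 0, "az": 0, "dx": 0, "dy": 0, "dz": 0, "jaw": 30}, {"ax": 0, "ay": 0, "az": 0, "dx": 0, "dy": 0, "dz": 0, "jaw": 30}, {"ax": 0, "ay": 0, "az": 0, "dx": 0, "dy": 0, "dz": 0, "jaw": 30}])

```text
t: 16.0
tcp_pos: [0.4936, -0.332, 0.0916]
eef_rot: [-1.121, -1.337, 1.337]
contact_force: [0.0, 0.0, -2.5]
grip_width: 0.573
```

```bash
python3 go.py .492 -.3325 .09 100
```

```text
t 16.0 p [ 0.4936 -0.332   0.0916] yaw 100.05 down [ 0. -0. -1.] F [ 0.   0.  -2.5] w 49.0 q [ 0.62  0.73 -0.11  1.79  0.13  0.63  2.17]
turn ay 0.05 | after turn d mm [-0.2  1.6  1.7] | before turn [-0.2  1.6  1.7]
```

Request:
step_arm(motion=[{"ax": 0, "ay": 0, "az": 0, "dx": 0, "dy": 1.5, "dz": 0, "jaw": 30}, {"ax": 0, "ay": 0, "az": 0, "dx": 0, "dy": 0, "dz": 0, "jaw": 30}, {"ax": 0, "ay": 0, "az": 0, "dx": 0, "dy": 0, "dz": 0, "jaw": 54}, {"ax": 0, "ay": 0, "az": 0, "dx": 0, "dy": 0, "dz": 0, "jaw": 75}, {"ax": 0, "ay": 0, "az": 0, "dx": 0, "dy": 0, "dz": 0, "jaw": 85}, {"ax": 0, "ay": 0, "az": 0, "dx": 0, "dy": 0, "dz": 0, "jaw": 85}, {"ax": 0, "ay": 0, "az": 0, "dx": 0, "dy": -20, "dz": 0, "jaw": 85}, {"ax": 0, "ay": 0, "az": 0, "dx": 0, "dy": -50, "dz": 0, "jaw": 85}])

```text
t: 17.0
tcp_pos: [0.4919, -0.331, 0.1587]
eef_rot: [-1.115, -1.336, 1.337]
contact_force: [0.4, -0.7, -0.4]
grip_width: 0.992
```

Request:
step_arm(motion=[{"ax": 0, "ay": 0, "az": 0, "dx": 0, "dy": -50, "dz": 0, "jaw": 85}, {"ax": 0, "ay": 3, "az": 0, "dx": 0, "dy": -20, "dz": 0, "jaw": 85}, {"ax": 0, "ay": 3, "az": 0, "dx": 0, "dy": 0, "dz": 0, "jaw": 85}, {"ax": 0, "ay": 0, "az": 0, "dx": 55, "dy": 0, "dz": -4, "jaw": 85}, {"ax": 0, "ay": 0, "az": 0, "dx": 55, "dy": 0, "dz": -4, "jaw": 85}, {"ax": 0, "ay": 0, "az": 0, "dx": 55, "dy": 0, "dz": -4, "jaw": 85}, {"ax": 0, "ay": 0, "az": 0, "dx": 55, "dy": 0, "dz": -4, "jaw": 85}, {"ax": 0, "ay": 0, "az": 0, "dx": 55, "dy": 0, "dz": -4, "jaw": 85}])

```text
t: 18.0
tcp_pos: [0.494, -0.0545, 0.2303]
eef_rot: [-1.176, -1.262, 1.261]
contact_force: [0.6, -0.3, 0.4]
grip_width: 0.99
```

```bash
python3 go.py .4948 .0744 .22 94;python3 - <<'E'
from h import *
p=viewer.snapshot('scene');save(p,'s4')
E
```

```text
t 18.0 p [ 0.494  -0.0545  0.2303] yaw 94.05 down [ 0.001  0.    -1.   ] F [ 0.6 -0.3  0.4] w 84.6 q [ 0.15  0.41 -0.14  1.93  0.08  0.8   1.61]
turn ay 0.05 | after turn d mm [128.6  10.3  -9.7] | before turn [128.6  10.3  -9.8]
```

View pics/s4.png

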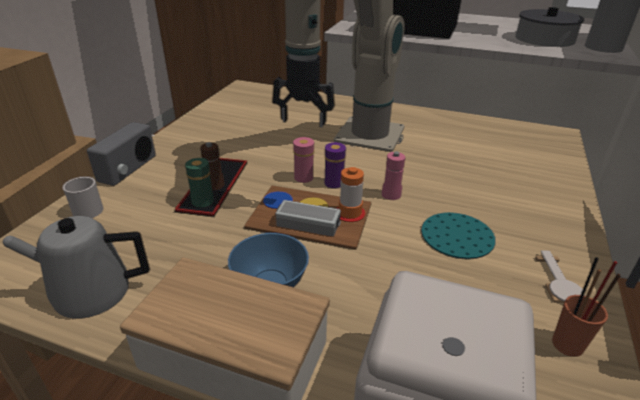

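Request:
step_arm(motion=[{"ax": 0, "ay": 0, "az": 0, "dx": 50, "dy": 0, "dz": -4, "jaw": 85}, {"ax": 0, "ay": 0, "az": 0, "dx": 50, "dy": 0, "dz": -4, "jaw": 85}, {"ax": 0, "ay": 0, "az": 0, "dx": 28, "dy": 0, "dz": -2, "jaw": 85}, {"ax": 0, "ay": 0, "az": 0, "dx": 0, "dy": 30, "dz": 0, "jaw": 85}, {"ax": 0, "ay": 0, "az": 0, "dx": 0, "dy": 45, "dz": 0, "jaw": 85}, {"ax": 0, "ay": 0, "az": 0, "dx": 0, "dy": 40, "dz": 0, "jaw": 85}, {"ax": 0, "ay": 0, "az": 0, "dx": 0, "dy": 23, "dz": 0, "jaw": 85}, {"ax": 0, "ay": 0, "az": 0, "dx": 0, "dy": 0, "dz": 0, "jaw": 85}])

```text
t: 19.05
tcp_pos: [0.4938, 0.0717, 0.0907]
eef_rot: [-1.173, -1.258, 1.263]
contact_force: [-0.1, 0.2, 0.1]
grip_width: 0.998
```

```bash
python3 go.py .4948 .0744 .092 94
```

```text
t 19.05 p [0.4938 0.0717 0.0907] yaw 94.06 down [-0.004 -0.001 -1.   ] F [-0.1  0.2  0.1] w 85.3 q [-0.13  0.64 -0.11  2.05  0.15  0.46  1.3 ]
turn ay 0.06 | after turn d mm [ 2.6 -1.3 -1.2] | before turn [ 2.6 -1.3 -1.2]
```

Request:
step_arm(motion=[{"ax": 0, "ay": 0, "az": 0, "dx": 2.2, "dy": 0, "dz": 0, "jaw": 85}, {"ax": 0, "ay": 0, "az": 0, "dx": 0, "dy": 0, "dz": 0, "jaw": 80}, {"ax": 0, "ay": 0, "az": 0, "dx": 0, "dy": 0, "dz": 0, "jaw": 65}, {"ax": 0, "ay": 0, "az": 0, "dx": 0, "dy": 0, "dz": 0, "jaw": 50}, {"ax": 0, "ay": 0, "az": 0, "dx": 0, "dy": 0, "dz": 0, "jaw": 40}, {"ax": 0, "ay": 0, "az": 0, "dx": 0, "dy": 0, "dz": 0, "jaw": 35}, {"ax": 0, "ay": 0, "az": 0, "dx": 0, "dy": 0, "dz": 0, "jaw": 35}, {"ax": 0, "ay": 0, "az": 0, "dx": 0, "dy": 0, "dz": 0, "jaw": 35}])

```text
t: 20.05
tcp_pos: [0.4953, 0.0743, 0.0929]
eef_rot: [-1.176, -1.262, 1.26]
contact_force: [-0.4, -0.2, 6.0]
grip_width: 0.646
```

```bash
python3 go.py .4948 .0744 .092 94;  python3 -c "
from h import *
p=viewer.snapshot('wrist');save(p,'w5')"
```

```text
t 20.05 p [0.4953 0.0743 0.0929] yaw 94.04 down [ 0.001  0.    -1.   ] F [-0.4 -0.2  6. ] w 55.2 q [-0.13  0.64 -0.11  2.05  0.15  0.46  1.29]
turn ay 0.04 | after turn d mm [0.1 0.9 0.5] | before turn [0.1 0.9 0.5]
```

View pics/w5.png

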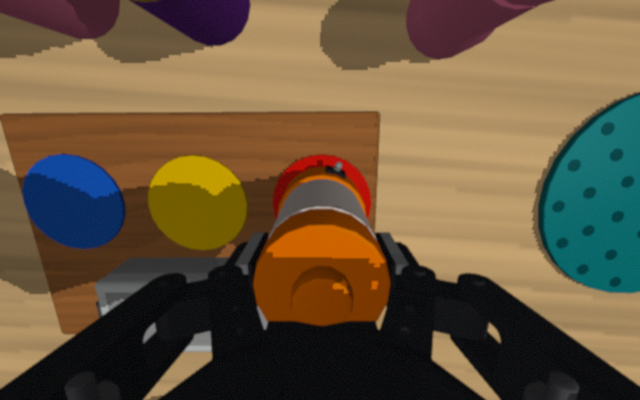

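Request:
step_arm(motion=[{"ax": 0, "ay": 0, "az": 0, "dx": 0, "dy": -10, "dz": 0, "jaw": 35}, {"ax": 0, "ay": 0, "az": 0, "dx": 0, "dy": -30, "dz": 0, "jaw": 35}, {"ax": 0, "ay": 0, "az": 0, "dx": 0, "dy": -35, "dz": 0, "jaw": 35}, {"ax": 0, "ay": -3, "az": 0, "dx": 0, "dy": -15, "dz": 0, "jaw": 35}, {"ax": 0, "ay": -3, "az": 0, "dx": 0, "dy": 0, "dz": 0, "jaw": 35}, {"ax": 0, "ay": 0, "az": 0, "dx": -25, "dy": 0, "dz": 8, "jaw": 35}, {"ax": 0, "ay": 0, "az": 0, "dx": -45, "dy": 0, "dz": 15, "jaw": 35}, {"ax": 0, "ay": 0, "az": 0, "dx": -50, "dy": 0, "dz": 18, "jaw": 35}])

```text
t: 21.1
tcp_pos: [0.4752, -0.0517, 0.1824]
eef_rot: [-1.12, -1.339, 1.338]
contact_force: [0.2, -1.2, -3.2]
grip_width: 0.645
```

Request:
step_arm(motion=[{"ax": 0, "ay": 0, "az": 0, "dx": -50, "dy": 0, "dz": 18, "jaw": 35}, {"ax": 0, "ay": 0, "az": 0, "dx": -50, "dy": 0, "dz": 20, "jaw": 35}, {"ax": 0, "ay": 0, "az": 0, "dx": -50, "dy": 0, "dz": 20, "jaw": 35}, {"ax": 0, "ay": 0, "az": 0, "dx": -50, "dy": 0, "dz": 22, "jaw": 35}, {"ax": 0, "ay": 0, "az": 0, "dx": -40, "dy": 0, "dz": 20, "jaw": 35}, {"ax": 0, "ay": 0, "az": 0, "dx": -25, "dy": 0, "dz": 10, "jaw": 35}, {"ax": 0, "ay": 0, "az": 0, "dx": -10, "dy": 0, "dz": 4, "jaw": 35}, {"ax": 0, "ay": 0, "az": 0, "dx": 0, "dy": 0, "dz": 0, "jaw": 35}])

```text
t: 22.1
tcp_pos: [0.411, -0.3413, 0.1821]
eef_rot: [-1.121, -1.337, 1.336]
contact_force: [-0.2, 0.8, -3.3]
grip_width: 0.643
```

```bash
python3 go.py .409 -.347 .082 100
```

```text
t 22.1 p [ 0.411  -0.3413  0.1821] yaw 100.02 down [-0.     0.001 -1.   ] F [-0.2  0.8 -3.3] w 55.0 q [ 0.77  0.53 -0.19  1.89  0.14  0.73  2.24]
turn ay 0.02 | after turn d mm [ -5.2 100.1   3. ] | before turn [ -5.3 100.1   3. ]
```

Request:
step_arm(motion=[{"ax": 0, "ay": 0, "az": 0, "dx": -5, "dy": 20, "dz": 2.5, "jaw": 35}, {"ax": 0, "ay": 0, "az": 0, "dx": 0, "dy": 35, "dz": 0, "jaw": 35}, {"ax": 0, "ay": 0, "az": 0, "dx": 0, "dy": 25, "dz": 0, "jaw": 35}, {"ax": 0, "ay": 0, "az": 0, "dx": 0, "dy": 12, "dz": 0, "jaw": 35}, {"ax": 0, "ay": 0, "az": 0, "dx": 0, "dy": 4, "dz": 0, "jaw": 35}, {"ax": 0, "ay": 0, "az": 0, "dx": 0, "dy": 0, "dz": 0, "jaw": 35}, {"ax": 0, "ay": 0, "az": 0, "dx": 0, "dy": 0, "dz": 0, "jaw": 35}, {"ax": 0, "ay": 0, "az": 0, "dx": 0, "dy": 0, "dz": 0, "jaw": 35}])

```text
t: 23.1
tcp_pos: [0.4099, -0.3473, 0.0868]
eef_rot: [-1.122, -1.337, 1.337]
contact_force: [-0.4, 0.1, -2.8]
grip_width: 0.651
```

```bash
python3 go.py .409 -.347 .082 100
```

```text
t 23.1 p [ 0.4099 -0.3473  0.0868] yaw 100.04 down [ 0.001 -0.001 -1.   ] F [-0.4  0.1 -2.8] w 55.6 q [ 0.75  0.68 -0.15  1.95  0.19  0.52  2.21]
turn ay 0.04 | after turn d mm [0.5 4.8 0.9] | before turn [0.5 4.8 0.9]
```

Request:
step_arm(motion=[{"ax": 0, "ay": 0, "az": 0, "dx": 0, "dy": 3, "dz": 0, "jaw": 35}, {"ax": 0, "ay": 0, "az": 0, "dx": 0, "dy": 1.6, "dz": 0, "jaw": 35}, {"ax": 0, "ay": 0, "az": 0, "dx": 0, "dy": 0, "dz": 0, "jaw": 35}, {"ax": 0, "ay": 0, "az": 0, "dx": 0, "dy": 0, "dz": 0, "jaw": 60}, {"ax": 0, "ay": 0, "az": 0, "dx": 0, "dy": 0, "dz": 0, "jaw": 85}, {"ax": 0, "ay": 0, "az": 0, "dx": 0, "dy": 0, "dz": 0, "jaw": 85}, {"ax": 0, "ay": 0, "az": 0, "dx": 0, "dy": 0, "dz": 0, "jaw": 85}, {"ax": 0, "ay": 0, "az": 0, "dx": 0, "dy": -20, "dz": 0, "jaw": 85}])

```text
t: 24.1
tcp_pos: [0.4086, -0.3463, 0.1005]
eef_rot: [-1.118, -1.337, 1.337]
contact_force: [0.7, 0.4, 0.6]
grip_width: 0.998
```

Request:
step_arm(motion=[{"ax": 0, "ay": 0, "az": 0, "dx": 0, "dy": -40, "dz": 0, "jaw": 85}, {"ax": 0, "ay": 0, "az": 0, "dx": 0, "dy": -50, "dz": 0, "jaw": 85}, {"ax": 0, "ay": 0, "az": 0, "dx": 0, "dy": -30, "dz": 0, "jaw": 85}, {"ax": 0, "ay": 10.5, "az": 0, "dx": 0, "dy": 0, "dz": 0, "jaw": 85}, {"ax": 0, "ay": 10.5, "az": 0, "dx": 0, "dy": 0, "dz": 0, "jaw": 85}, {"ax": 0, "ay": 10.5, "az": 0, "dx": 0, "dy": 0, "dz": 0, "jaw": 85}, {"ax": 0, "ay": 10.5, "az": 0, "dx": 0, "dy": 0, "dz": 0, "jaw": 85}, {"ax": 0, "ay": 10.5, "az": 0, "dx": 0, "dy": 0, "dz": 0, "jaw": 85}])

```text
t: 25.1
tcp_pos: [0.4095, -0.3469, 0.2215]
eef_rot: [-1.473, -0.644, 0.644]
contact_force: [0.3, 0.3, -0.2]
grip_width: 0.991
```

```bash
python3 go.py .57 -.01 .2 4; python3 -c "
from h import *
p=viewer.snapshot('scene');save(p,'s6')
p=viewer.snapshot('top');save(p,'t6')
"
```

```text
t 25.1 p [ 0.4095 -0.3469  0.2215] yaw 47.21 down [-0.  0. -1.] F [ 0.3  0.3 -0.2] w 84.7 q [ 0.62  0.48  0.05  1.85 -0.03  0.82  1.51]
turn ay 43.21 | after turn d mm [183.6  21.5 324.9] | before turn [356.3  21.5 111.1]
```

View pics/s6.png

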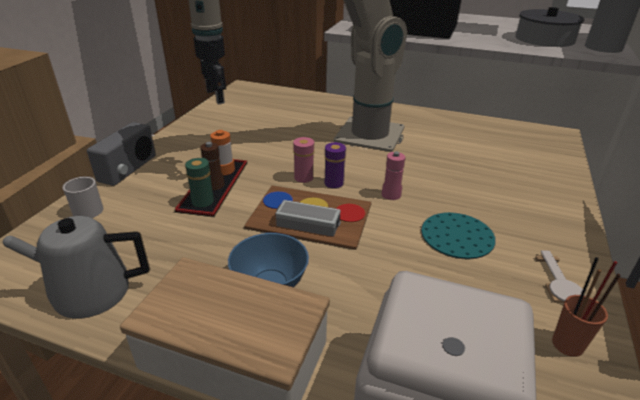

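View pics/t6.png

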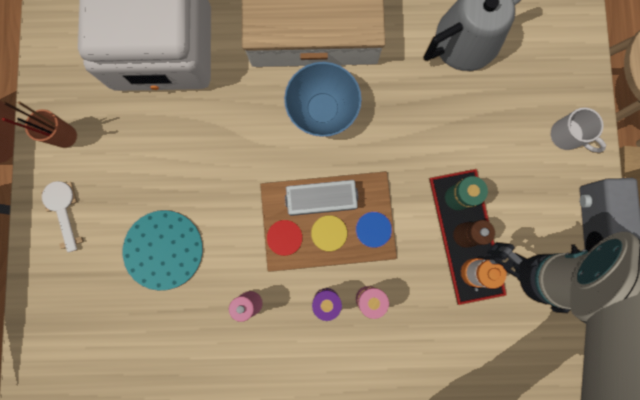

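All three stand upright in the tray and the tin is unmoved at (322,197). The coasters are now bare, so I re-measure them and the tin.

```bash
cat > m4.py <<'E'
from m2 import *
for k,f,b in [('red',lambda h,s,v:((h<5)|(h>174))&(s>150)&(v>50),(255,210,310,265)),('yel',lambda h,s,v:(h>22)&(h<34)&(s>120)&(v>60),(300,205,355,260)),('blu',blu,(350,200,405,255))]:
    m=mask('top',b,f); M=cv2.moments(m,True); print(k,m.sum(),ray(C['top'],(M['m10']/M['m00'],M['m01']/M['m00']),.016)[:2].round(4))
    n='scene'
m=mask('top',(110,200,215,300),teal); m=cv2.morphologyEx(m,cv2.MORPH_CLOSE,np.ones((7,7)));M=cv2.moments(m,True);print('trivet',ray(C['top'],(M['m10']/M['m00'],M['m01']/M['m00']),.008)[:2].round(4), 2*np.sqrt(m.sum()/np.pi)/495*1.114)
m=mask('scene',(410,200,510,265),teal); m=cv2.morphologyEx(m,cv2.MORPH_CLOSE,np.ones((7,7)))
p=pts('scene',m,.008); print('trivet scene',cv2.minEnclosingCircle((p*1000).astype(np.float32)))
im=P['top']['img'][165:275,255:405]; cv2.imwrite('pics/topzz2.png',cv2.cvtColor(cv2.resize(im,None,fx=5,fy=5,interpolation=cv2.INTER_CUBIC),cv2.COLOR_RGB2BGR))
E
python3 m4.py
```

```text
red 970 [0.4951 0.0752]
yel 970 [ 0.5027 -0.0247]
blu 900 [ 0.5088 -0.1244]
trivet [0.4733 0.3483] 0.17490708077184228
trivet scene ((478.24957275390625, 349.1903381347656), 88.10342407226562)
```

View pics/topzz2.png

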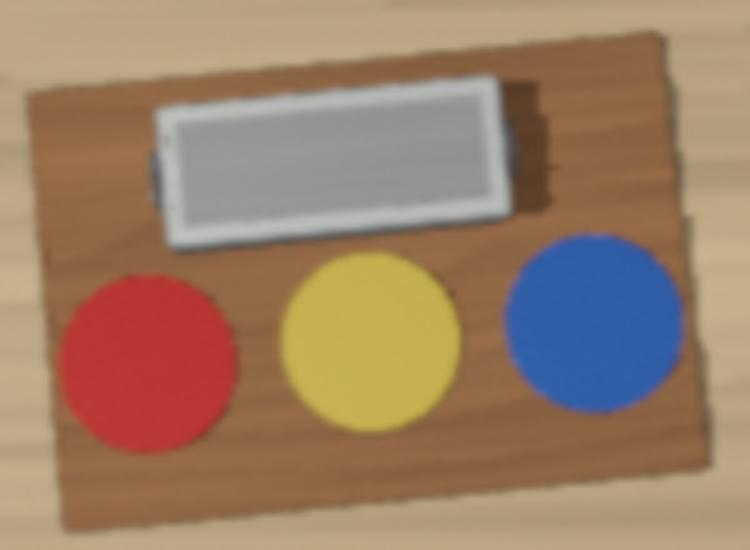

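Request:
step_arm(motion=[{"ax": 0, "ay": 10.5, "az": 0, "dx": 0, "dy": 0, "dz": 0, "jaw": 85}, {"ax": 0, "ay": 10.5, "az": 0, "dx": 0, "dy": 0, "dz": 0, "jaw": 85}, {"ax": 0, "ay": 10.5, "az": 0, "dx": 0, "dy": 0, "dz": 0, "jaw": 85}, {"ax": 0, "ay": 10.5, "az": 0, "dx": 0, "dy": 0, "dz": 0, "jaw": 85}, {"ax": 0, "ay": 0.8, "az": 0, "dx": 26, "dy": 0, "dz": 45, "jaw": 85}, {"ax": 0, "ay": 0, "az": 0, "dx": 26, "dy": 0, "dz": 45, "jaw": 85}, {"ax": 0, "ay": 0, "az": 0, "dx": 26, "dy": 0, "dz": 45, "jaw": 85}, {"ax": 0, "ay": 0, "az": 0, "dx": 26, "dy": 0, "dz": 45, "jaw": 85}])

```text
t: 26.3
tcp_pos: [0.4983, -0.1572, 0.2215]
eef_rot: [-1.57, -0.068, 0.067]
contact_force: [0.5, 0.2, 0.2]
grip_width: 0.994
```

```bash
python3 go.py .579 -.01 .15 4.3
```

```text
t 26.3 p [ 0.4983 -0.1572  0.2215] yaw 4.92 down [ 0.  0. -1.] F [0.5 0.2 0.2] w 84.9 q [ 0.08  0.47  0.25  1.89 -0.16  0.8   0.5 ]
turn ay 0.62 | after turn d mm [ 91.5  71.5 140.8] | before turn [ 93.   71.6 139.8]
```

Request:
step_arm(motion=[{"ax": 0, "ay": 0.6, "az": 0, "dx": 0, "dy": 0, "dz": 0, "jaw": 85}, {"ax": 0, "ay": 0, "az": 0, "dx": 23, "dy": 0, "dz": 35, "jaw": 85}, {"ax": 0, "ay": 0, "az": 0, "dx": 23, "dy": 0, "dz": 36, "jaw": 85}, {"ax": 0, "ay": 0, "az": 0, "dx": 23, "dy": 0, "dz": 35, "jaw": 85}, {"ax": 0, "ay": 0, "az": 0, "dx": 22.5, "dy": 20, "dz": 35, "jaw": 85}, {"ax": 0, "ay": 0, "az": 0, "dx": 0, "dy": 40, "dz": 0, "jaw": 85}, {"ax": 0, "ay": 0, "az": 0, "dx": 0, "dy": 20, "dz": 0, "jaw": 85}, {"ax": 0, "ay": 0, "az": 0, "dx": 0, "dy": 0, "dz": 0, "jaw": 85}])

```text
t: 27.3
tcp_pos: [0.5773, -0.0125, 0.14]
eef_rot: [-1.57, -0.054, 0.06]
contact_force: [-0.4, 0.3, -0.1]
grip_width: 0.996
```

```bash
python3 go.py .579 -.01 .025 4.3; python3 - <<'E'
from h import *
s=monitor.sense()
p=viewer.snapshot('wrist');save(p,'w7')
c=cam(p,s['tcp_pos'],s['eef_rot'])
a=np.radians(4.3);ux=np.array([np.cos(a),np.sin(a),0]);uy=np.array([-np.sin(a),np.cos(a),0])
im=cv2.cvtColor(p['img'],cv2.COLOR_RGB2BGR)
q=[proj(c,np.array([.579,-.01,.054])+i*.031*ux+j*.075*uy) for i,j in [(-1,-1),(-1,1),(1,1),(1,-1)]]
cv2.polylines(im,[np.array(q).astype(np.int32)],True,(0,0,255),1); print(np.round(q)); cv2.imwrite('pics/w7o.png',im)
E
```

```text
t 27.3 p [ 0.5773 -0.0125  0.14  ] yaw 4.18 down [-0.004 -0.    -1.   ] F [-0.4  0.3 -0.1] w 85.1 q [-0.17  0.65  0.22  1.81 -0.21  0.7   0.24]
turn ay -0.12 | after turn d mm [  1.9 115.    2.3] | before turn [  2.3 115.    2.3]
[[290. 279.]
 [283. 104.]
 [365. 104.]
 [359. 279.]]
```

View pics/w7o.png

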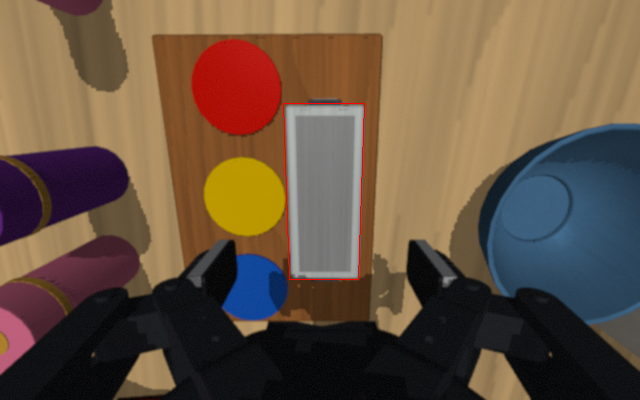

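Request:
step_arm(motion=[{"ax": 0, "ay": 0, "az": 0, "dx": 1, "dy": 30, "dz": 2, "jaw": 85}, {"ax": 0, "ay": 0, "az": 0, "dx": 0, "dy": 40, "dz": 0, "jaw": 85}, {"ax": 0, "ay": 0, "az": 0, "dx": 0, "dy": 25, "dz": 0, "jaw": 85}, {"ax": 0, "ay": 0, "az": 0, "dx": 0, "dy": 12, "dz": 0, "jaw": 85}, {"ax": 0, "ay": 0, "az": 0, "dx": 0, "dy": 6, "dz": 0, "jaw": 85}, {"ax": 0, "ay": 0, "az": 0, "dx": 0, "dy": 0, "dz": 0, "jaw": 85}, {"ax": 0, "ay": 0, "az": 0, "dx": 0, "dy": 0, "dz": 0, "jaw": 85}, {"ax": 0, "ay": 0, "az": 0, "dx": 0, "dy": 0, "dz": 0, "jaw": 85}])

```text
t: 28.35
tcp_pos: [0.5801, -0.0094, 0.0292]
eef_rot: [-1.57, -0.058, 0.056]
contact_force: [-0.6, 0.9, -0.5]
grip_width: 0.995
```

```bash
python3 go.py .579 -.01 .02 4.3; python3 -c "
from h import *
p=viewer.snapshot('wrist');save(p,'w8')"
```

```text
t 28.35 p [ 0.5801 -0.0094  0.0292] yaw 4.16 down [ 0.001  0.    -1.   ] F [-0.6  0.9 -0.5] w 85.0 q [-0.13  0.82  0.16  1.86 -0.25  0.48  0.27]
turn ay -0.14 | after turn d mm [-1.1  9.2 -0.5] | before turn [-1.1  9.2 -0.6]
```

View pics/w8.png

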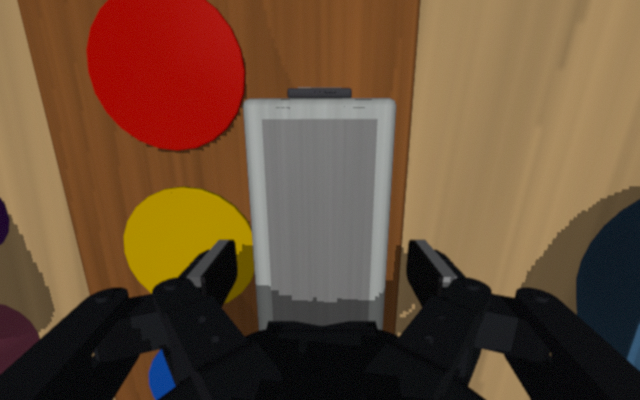

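Request:
step_arm(motion=[{"ax": 0, "ay": 0, "az": 0, "dx": -1, "dy": 6, "dz": -0.5, "jaw": 85}, {"ax": 0, "ay": 0, "az": 0, "dx": 0, "dy": 3, "dz": 0, "jaw": 85}, {"ax": 0, "ay": 0, "az": 0, "dx": 0, "dy": 0, "dz": 0, "jaw": 75}, {"ax": 0, "ay": 0, "az": 0, "dx": 0, "dy": 0, "dz": 0, "jaw": 60}, {"ax": 0, "ay": 0, "az": 0, "dx": 0, "dy": 0, "dz": 0, "jaw": 45}, {"ax": 0, "ay": 0, "az": 0, "dx": 0, "dy": 0, "dz": 0, "jaw": 40}, {"ax": 0, "ay": 0, "az": 0, "dx": 0, "dy": 0, "dz": 0, "jaw": 40}, {"ax": 0, "ay": 0, "az": 0, "dx": 0, "dy": 0, "dz": 0, "jaw": 40}], squeeze=50)

```text
t: 29.4
tcp_pos: [0.5788, -0.01, 0.0197]
eef_rot: [-1.57, -0.057, 0.057]
contact_force: [0.1, -0.5, 1.9]
grip_width: 0.714
```

```bash
python3 go.py .579 -.01 .02 4.3
```

```text
t 29.4 p [ 0.5788 -0.01    0.0197] yaw 4.15 down [ 0. -0. -1.] F [ 0.1 -0.5  1.9] w 61.0 q [-0.13  0.84  0.15  1.87 -0.26  0.46  0.28]
turn ay -0.15 | after turn d mm [ 0.2 -0.3  0. ] | before turn [ 0.2 -0.3  0. ]
```

Request:
step_arm(motion=[{"ax": 0, "ay": 0, "az": 0, "dx": 0, "dy": -10, "dz": 0, "jaw": 40}, {"ax": 0, "ay": 0, "az": 0, "dx": 0, "dy": -25, "dz": 0, "jaw": 40}, {"ax": 0, "ay": 0, "az": 0, "dx": 0, "dy": -30, "dz": 0, "jaw": 40}, {"ax": 0, "ay": 0, "az": 0, "dx": 0, "dy": -15, "dz": 0, "jaw": 40}, {"ax": 0, "ay": 0, "az": 0, "dx": -4, "dy": 0, "dz": 20, "jaw": 40}, {"ax": 0, "ay": 0, "az": 0, "dx": -8, "dy": 0, "dz": 40, "jaw": 40}, {"ax": 0, "ay": 0, "az": 0, "dx": -10, "dy": 0, "dz": 45, "jaw": 40}, {"ax": 0, "ay": 0, "az": 0, "dx": -10, "dy": 0, "dz": 45, "jaw": 40}])

```text
t: 30.4
tcp_pos: [0.5335, 0.1402, 0.0981]
eef_rot: [-1.57, -0.055, 0.06]
contact_force: [0.6, -0.4, -2.0]
grip_width: 0.719
```

Request:
step_arm(motion=[{"ax": 0, "ay": 0, "az": 0, "dx": -10, "dy": 0, "dz": 45, "jaw": 40}, {"ax": 0, "ay": 0, "az": 0, "dx": -10, "dy": 0, "dz": 45, "jaw": 40}, {"ax": 0, "ay": 0, "az": 0, "dx": -10, "dy": 0, "dz": 45, "jaw": 40}, {"ax": 0, "ay": 0, "az": 0, "dx": -8, "dy": 0, "dz": 40, "jaw": 40}, {"ax": 0, "ay": 0, "az": 0, "dx": -5, "dy": 0, "dz": 25, "jaw": 40}, {"ax": 0, "ay": 0, "az": 0, "dx": -3, "dy": 0, "dz": 14, "jaw": 40}, {"ax": 0, "ay": 0, "az": 0, "dx": 0, "dy": 0, "dz": 0, "jaw": 40}, {"ax": 0, "ay": 0, "az": 0, "dx": 0, "dy": 0, "dz": 0, "jaw": 40}])

```text
t: 31.4
tcp_pos: [0.4747, 0.3457, 0.0992]
eef_rot: [-1.572, -0.055, 0.056]
contact_force: [0.4, -0.0, -1.9]
grip_width: 0.72
```

```bash
python3 go.py .4745 .3475 .05 4.2; python3 - <<'E'
from h import *
s=monitor.sense()
p=viewer.snapshot('wrist');c=cam(p,s['tcp_pos'],s['eef_rot'])
t=np.linspace(0,2*np.pi,80)
im=cv2.cvtColor(p['img'],cv2.COLOR_RGB2BGR)
q=np.array([proj(c,[.4745+.09*np.cos(a),.3475+.09*np.sin(a),.008]) for a in t])
cv2.polylines(im,[q.astype(np.int32)],True,(0,0,255),1); cv2.imwrite('pics/w9o.png',im)
p=viewer.snapshot('top');save(p,'t9')
E
```

```text
t 31.4 p [0.4747 0.3457 0.0992] yaw 4.05 down [-0.    -0.002 -1.   ] F [ 0.4 -0.  -1.9] w 61.5 q [-0.85  0.73  0.28  1.82 -0.31  0.64 -0.32]
turn ay -0.15 | after turn d mm [-0.1 49.2  1.8] | before turn [-0.1 49.2  1.9]
```

View pics/w9o.png

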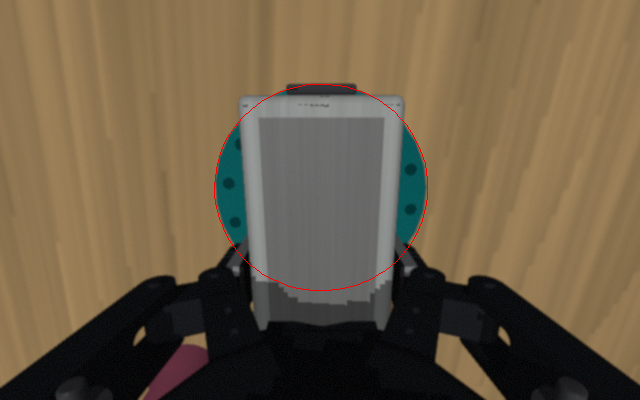

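View pics/t9.png

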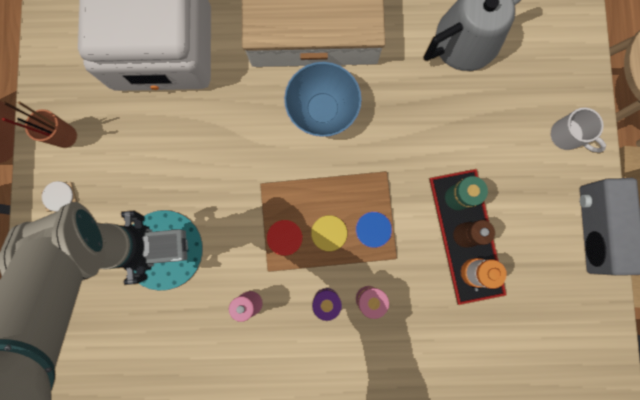

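```bash
python3 - <<'E'
from h import *
p=viewer.snapshot('top');c=cam(p)
im=cv2.imread('pics/top0.png')[195:305,105:220]; im=cv2.resize(im,None,fx=5,fy=5,interpolation=cv2.INTER_CUBIC)
t=np.linspace(0,2*np.pi,100)
q=np.array([proj(c,[.4745+.09*np.cos(a),.348+.09*np.sin(a),.008]) for a in t])
q=(q-[105,195]+.5)*5-.5
cv2.polylines(im,[q.astype(np.int32)],True,(0,0,255),1); cv2.imwrite('pics/triv.png',im)
E
```

```text
(no output)
```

View pics/triv.png

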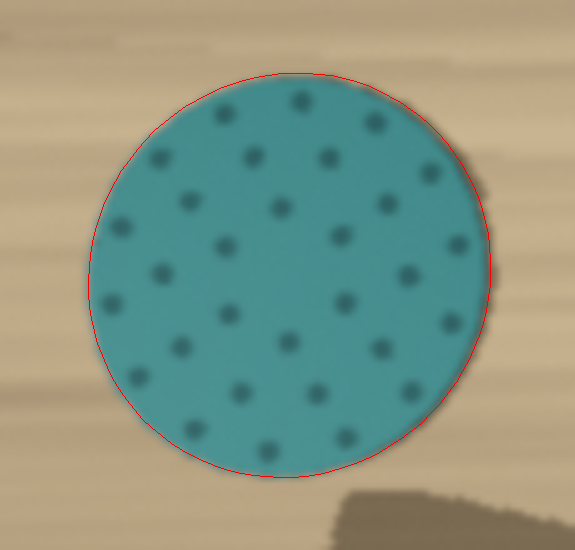

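Request:
step_arm(motion=[{"ax": 0, "ay": 0, "az": 0, "dx": 0, "dy": 20, "dz": 2.3, "jaw": 40}, {"ax": 0, "ay": 0, "az": 0, "dx": 0, "dy": 30, "dz": 0, "jaw": 40}, {"ax": 0, "ay": 0, "az": 0, "dx": 0, "dy": 18, "dz": 0, "jaw": 40}, {"ax": 0, "ay": 0, "az": 0, "dx": 0, "dy": 8, "dz": 0, "jaw": 40}, {"ax": 0, "ay": 0, "az": 0, "dx": 0, "dy": 0, "dz": 0, "jaw": 40}, {"ax": 0, "ay": 0, "az": 0, "dx": 0, "dy": 0, "dz": 0, "jaw": 40}, {"ax": 0, "ay": 0, "az": 0, "dx": 0, "dy": 0, "dz": 0, "jaw": 40}, {"ax": 0, "ay": 0, "az": 0, "dx": 0, "dy": 0, "dz": 0, "jaw": 40}])

```text
t: 32.55
tcp_pos: [0.4746, 0.35, 0.0241]
eef_rot: [-1.569, -0.058, 0.056]
contact_force: [-0.4, 0.2, -1.7]
grip_width: 0.717
```

```bash
python3 go.py .4745 .348 .016 4.2
```

```text
t 32.55 p [0.4746 0.35   0.0241] yaw 4.16 down [ 0.001  0.001 -1.   ] F [-0.4  0.2 -1.7] w 61.3 q [-0.82  0.85  0.22  1.84 -0.35  0.5  -0.29]
turn ay -0.04 | after turn d mm [-0.2  8.1 -2. ] | before turn [-0.2  8.1 -2. ]
```

Request:
step_arm(motion=[{"ax": 0, "ay": 0, "az": 0, "dx": 0, "dy": 4, "dz": -2, "jaw": 40}, {"ax": 0, "ay": 0, "az": 0, "dx": 0, "dy": 3, "dz": 0, "jaw": 40}, {"ax": 0, "ay": 0, "az": 0, "dx": 0, "dy": 1, "dz": 0, "jaw": 40}, {"ax": 0, "ay": 0, "az": 0, "dx": 0, "dy": 0, "dz": 0, "jaw": 40}, {"ax": 0, "ay": 0, "az": 0, "dx": 0, "dy": 0, "dz": 0, "jaw": 40}, {"ax": 0, "ay": 0, "az": 0, "dx": 0, "dy": 0, "dz": 0, "jaw": 40}, {"ax": 0, "ay": 0, "az": 0, "dx": 0, "dy": 0, "dz": 0, "jaw": 40}, {"ax": 0, "ay": 0, "az": 0, "dx": 0, "dy": 0, "dz": 0, "jaw": 40}])

```text
t: 33.55
tcp_pos: [0.4743, 0.3473, 0.0157]
eef_rot: [-1.57, -0.056, 0.057]
contact_force: [-1.5, -2.9, 5.8]
grip_width: 0.717
```

```bash
python3 go.py .4745 .348 .016 4.2
```

```text
t 33.55 p [0.4743 0.3473 0.0157] yaw 4.14 down [-0. -0. -1.] F [-1.5 -2.9  5.8] w 61.3 q [-0.81  0.86  0.21  1.84 -0.36  0.48 -0.28]
turn ay -0.06 | after turn d mm [ 0.2 -0.3  0.7] | before turn [ 0.2 -0.3  0.7]
```

Contact on the trivet. Release and rise.

Request:
step_arm(motion=[{"ax": 0, "ay": 0, "az": 0, "dx": 0, "dy": 0, "dz": 0, "jaw": 64}, {"ax": 0, "ay": 0, "az": 0, "dx": 0, "dy": 0, "dz": 0, "jaw": 75}, {"ax": 0, "ay": 0, "az": 0, "dx": 0, "dy": 0, "dz": 0, "jaw": 85}, {"ax": 0, "ay": 0, "az": 0, "dx": 0, "dy": 0, "dz": 0, "jaw": 85}, {"ax": 0, "ay": 0, "az": 0, "dx": 0, "dy": 0, "dz": 0, "jaw": 85}, {"ax": 0, "ay": 0, "az": 0, "dx": 0, "dy": -25, "dz": 0, "jaw": 85}, {"ax": 0, "ay": 0, "az": 0, "dx": 0, "dy": -50, "dz": 0, "jaw": 85}, {"ax": 0, "ay": 0, "az": 0, "dx": 0, "dy": -50, "dz": 0, "jaw": 85}])

```text
t: 34.55
tcp_pos: [0.4742, 0.3475, 0.1416]
eef_rot: [-1.571, -0.056, 0.057]
contact_force: [0.7, -0.2, 0.8]
grip_width: 0.999
```

Request:
step_arm(motion=[{"ax": 0, "ay": 0, "az": 0, "dx": 0, "dy": -50, "dz": 0, "jaw": 85}, {"ax": 0, "ay": 0, "az": 0, "dx": 0, "dy": -40, "dz": -30, "jaw": 85}, {"ax": 0, "ay": 0, "az": 0, "dx": 0, "dy": 0, "dz": -55, "jaw": 85}, {"ax": 0, "ay": 0, "az": 0, "dx": 0, "dy": 0, "dz": -60, "jaw": 85}, {"ax": 0, "ay": 0, "az": 0, "dx": 0, "dy": 0, "dz": -60, "jaw": 85}, {"ax": 0, "ay": 0, "az": 0, "dx": 0, "dy": 0, "dz": -60, "jaw": 85}, {"ax": 0, "ay": -10, "az": 0, "dx": 0, "dy": 0, "dz": 0, "jaw": 85}, {"ax": 0, "ay": -10, "az": 0, "dx": 0, "dy": 0, "dz": 0, "jaw": 85}])

```text
t: 35.55
tcp_pos: [0.4936, 0.0823, 0.2307]
eef_rot: [-1.545, -0.333, 0.333]
contact_force: [0.0, 1.0, -0.2]
grip_width: 0.994
```

```bash
python3 go.py .409 -.347 .22 100; python3 - <<'E'
from h import *
p=viewer.snapshot('scene');save(p,'s10')
p=viewer.snapshot('top');save(p,'t10');c=cam(p)
im=p['img'][195:305,105:220]; im=cv2.cvtColor(cv2.resize(im,None,fx=5,fy=5,interpolation=cv2.INTER_CUBIC),cv2.COLOR_RGB2BGR); cv2.imwrite('pics/triv2.png',im)
E
```

```text
t 35.55 p [0.4936 0.0823 0.2307] yaw 24.34 down [ 0.  0. -1.] F [ 0.   1.  -0.2] w 84.9 q [-0.42  0.43  0.27  1.93 -0.16  0.8   0.37]
turn ay -75.66 | after turn d mm [-408.1   10.7  157.9] | before turn [-254.1   10.6 -356.3]
```

View pics/triv2.png

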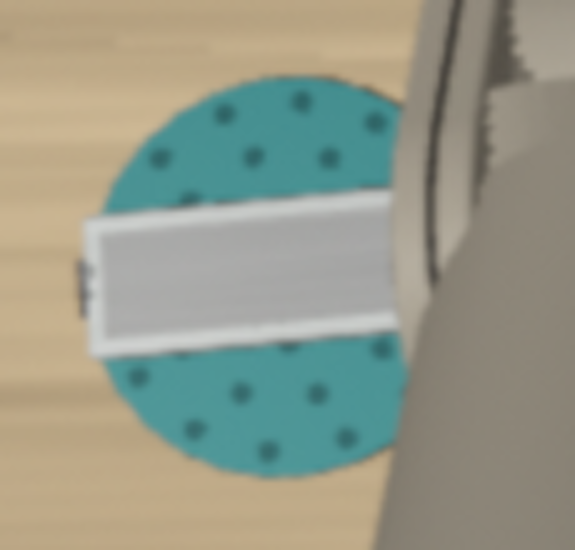

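View pics/t10.png

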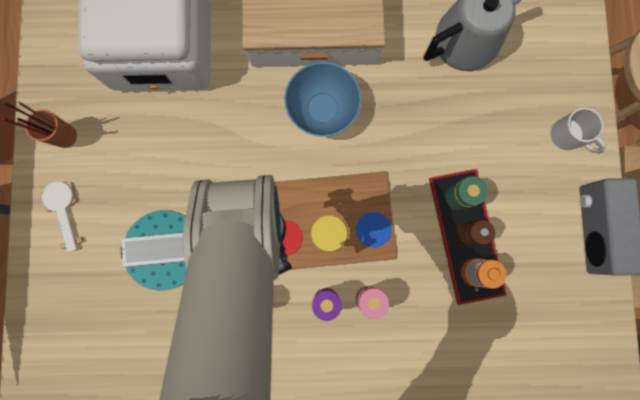

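Request:
step_arm(motion=[{"ax": 0, "ay": -9.5, "az": 0, "dx": 0, "dy": 0, "dz": 0, "jaw": 85}, {"ax": 0, "ay": -9.5, "az": 0, "dx": 0, "dy": 0, "dz": 0, "jaw": 85}, {"ax": 0, "ay": -9.5, "az": 0, "dx": 0, "dy": 0, "dz": 0, "jaw": 85}, {"ax": 0, "ay": -9.5, "az": 0, "dx": 0, "dy": 0, "dz": 0, "jaw": 85}, {"ax": 0, "ay": -9.5, "az": 0, "dx": 0, "dy": 0, "dz": 0, "jaw": 85}, {"ax": 0, "ay": -9.5, "az": 0, "dx": 0, "dy": 0, "dz": 0, "jaw": 85}, {"ax": 0, "ay": -9.5, "az": 0, "dx": 0, "dy": 0, "dz": 0, "jaw": 85}, {"ax": 0, "ay": -9.1, "az": 0, "dx": 0, "dy": 0, "dz": 0, "jaw": 85}])

```text
t: 36.65
tcp_pos: [0.4935, 0.0835, 0.2304]
eef_rot: [-1.123, -1.334, 1.335]
contact_force: [0.7, 0.8, -0.1]
grip_width: 0.993
```

Request:
step_arm(motion=[{"ax": 0, "ay": 0, "az": 0, "dx": -50, "dy": 0, "dz": 19, "jaw": 85}, {"ax": 0, "ay": 0, "az": 0, "dx": -50, "dy": 0, "dz": 19, "jaw": 85}, {"ax": 0, "ay": 0, "az": 0, "dx": -50, "dy": 0, "dz": 20, "jaw": 85}, {"ax": 0, "ay": 0, "az": 0, "dx": -50, "dy": 0, "dz": 20, "jaw": 85}, {"ax": 0, "ay": 0, "az": 0, "dx": -50, "dy": 0, "dz": 20, "jaw": 85}, {"ax": 0, "ay": 0, "az": 0, "dx": -50, "dy": 0, "dz": 20, "jaw": 85}, {"ax": 0, "ay": 0, "az": 0, "dx": -50, "dy": 0, "dz": 20, "jaw": 85}, {"ax": 0, "ay": 0, "az": 0, "dx": -45, "dy": 0, "dz": 15, "jaw": 85}])

```text
t: 37.65
tcp_pos: [0.4089, -0.3337, 0.2305]
eef_rot: [-1.126, -1.33, 1.33]
contact_force: [0.5, 0.3, 0.2]
grip_width: 0.997
```

```bash
python3 go.py .41 -.3473 .1 100; python3 - <<'E'
from h import *
s=monitor.sense()
p=viewer.snapshot('wrist');c=cam(p,s['tcp_pos'],s['eef_rot'])
im=cv2.cvtColor(p['img'],cv2.COLOR_RGB2BGR)
t=np.linspace(0,2*np.pi,60)
def cc(x,y,z,r):
    q=np.array([proj(c,[x+r*np.cos(a),y+r*np.sin(a),z]) for a in t]);cv2.polylines(im,[q.astype(np.int32)],True,(255,0,255),1)
cc(.41,-.3473,.124,.028);cc(.41,-.3473,.135,.012);cc(.4935,-.332,.130,.025);cc(.5765,-.318,.125,.03)
cv2.imwrite('pics/w11.png',im)
E
```

```text
t 37.65 p [ 0.4089 -0.3337  0.2305] yaw 99.49 down [-0. -0. -1.] F [0.5 0.3 0.2] w 85.1 q [ 0.65  0.45 -0.02  1.86  0.02  0.83  2.35]
turn ay -0.51 | after turn d mm [-13.6 130.5   1.3] | before turn [-13.6 130.5   1.1]
```

View pics/w11.png

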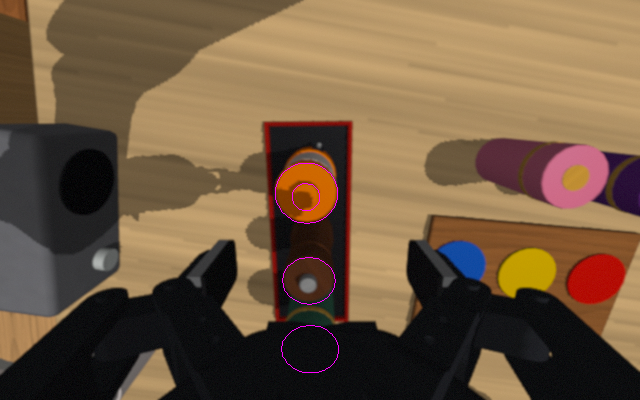

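Request:
step_arm(motion=[{"ax": 0, "ay": -0.5, "az": 0, "dx": -13.6, "dy": 20, "dz": 1.2, "jaw": 85}, {"ax": 0, "ay": 0, "az": 0, "dx": 0, "dy": 40, "dz": 0, "jaw": 85}, {"ax": 0, "ay": 0, "az": 0, "dx": 0, "dy": 40, "dz": 0, "jaw": 85}, {"ax": 0, "ay": 0, "az": 0, "dx": 0, "dy": 30, "dz": 0, "jaw": 85}, {"ax": 0, "ay": 0, "az": 0, "dx": 0, "dy": 14, "dz": 0, "jaw": 85}, {"ax": 0, "ay": 0, "az": 0, "dx": 0, "dy": 0, "dz": 0, "jaw": 85}, {"ax": 0, "ay": 0, "az": 0, "dx": 0, "dy": 0, "dz": 0, "jaw": 85}, {"ax": 0, "ay": 0, "az": 0, "dx": 0, "dy": 0, "dz": 0, "jaw": 85}])

```text
t: 38.7
tcp_pos: [0.4116, -0.3459, 0.0877]
eef_rot: [-1.122, -1.34, 1.34]
contact_force: [-0.0, -0.1, -0.1]
grip_width: 0.996
```

```bash
python3 go.py .41 -.3473 .082 100
```

```text
t 38.7 p [ 0.4116 -0.3459  0.0877] yaw 100.23 down [ 0.002 -0.001 -1.   ] F [-0.  -0.1 -0.1] w 85.1 q [ 0.66  0.68 -0.02  1.96  0.03  0.51  2.37]
turn ay 0.23 | after turn d mm [-1.1  5.7  1.8] | before turn [-1.1  5.7  1.8]
```

Request:
step_arm(motion=[{"ax": 0, "ay": 0, "az": 0, "dx": -1.1, "dy": 5.5, "dz": 1.6, "jaw": 85}, {"ax": 0, "ay": 0, "az": 0, "dx": 0, "dy": 0, "dz": 0, "jaw": 80}, {"ax": 0, "ay": 0, "az": 0, "dx": 0, "dy": 0, "dz": 0, "jaw": 65}, {"ax": 0, "ay": 0, "az": 0, "dx": 0, "dy": 0, "dz": 0, "jaw": 50}, {"ax": 0, "ay": 0, "az": 0, "dx": 0, "dy": 0, "dz": 0, "jaw": 40}, {"ax": 0, "ay": 0, "az": 0, "dx": 0, "dy": 0, "dz": 0, "jaw": 35}, {"ax": 0, "ay": 0, "az": 0, "dx": 0, "dy": 0, "dz": 0, "jaw": 35}, {"ax": 0, "ay": 0, "az": 0, "dx": 0, "dy": 0, "dz": 0, "jaw": 35}], squeeze=40)

```text
t: 39.7
tcp_pos: [0.4096, -0.3469, 0.0812]
eef_rot: [-1.12, -1.34, 1.34]
contact_force: [-0.3, -0.9, 4.1]
grip_width: 0.642
```

```bash
python3 go.py .41 -.3473 .082 100
```

```text
t 39.7 p [ 0.4096 -0.3469  0.0812] yaw 100.25 down [ 0. -0. -1.] F [-0.3 -0.9  4.1] w 54.8 q [ 0.67  0.69 -0.02  1.96  0.03  0.49  2.37]
turn ay 0.25 | after turn d mm [-0.5 -0.8 -0.3] | before turn [-0.5 -0.8 -0.3]
```

Request:
step_arm(motion=[{"ax": 0, "ay": 0, "az": 0, "dx": 0, "dy": -10, "dz": 0, "jaw": 35}, {"ax": 0, "ay": 0, "az": 0, "dx": 0, "dy": -30, "dz": 0, "jaw": 35}, {"ax": 0, "ay": 0, "az": 0, "dx": 0, "dy": -35, "dz": 0, "jaw": 35}, {"ax": 0, "ay": 3, "az": 0, "dx": 0, "dy": -15, "dz": 0, "jaw": 35}, {"ax": 0, "ay": 3.2, "az": 0, "dx": 0, "dy": 0, "dz": 0, "jaw": 35}, {"ax": 0, "ay": 0, "az": 0, "dx": 25, "dy": 0, "dz": -7, "jaw": 35}, {"ax": 0, "ay": 0, "az": 0, "dx": 45, "dy": 0, "dz": -12, "jaw": 35}, {"ax": 0, "ay": 0, "az": 0, "dx": 50, "dy": 0, "dz": -14, "jaw": 35}])

```text
t: 40.7
tcp_pos: [0.4336, -0.2237, 0.1709]
eef_rot: [-1.175, -1.26, 1.26]
contact_force: [1.0, 0.7, -2.1]
grip_width: 0.648
```

Request:
step_arm(motion=[{"ax": 0, "ay": 0, "az": 0, "dx": 55, "dy": 0, "dz": -16, "jaw": 35}, {"ax": 0, "ay": 0, "az": 0, "dx": 55, "dy": 0, "dz": -16, "jaw": 35}, {"ax": 0, "ay": 0, "az": 0, "dx": 55, "dy": 0, "dz": -16, "jaw": 35}, {"ax": 0, "ay": 0, "az": 0, "dx": 50, "dy": 0, "dz": -14, "jaw": 35}, {"ax": 0, "ay": 0, "az": 0, "dx": 40, "dy": 0, "dz": -10, "jaw": 35}, {"ax": 0, "ay": 0, "az": 0, "dx": 25, "dy": 0, "dz": -6, "jaw": 35}, {"ax": 0, "ay": 0, "az": 0, "dx": 10, "dy": 0, "dz": -2, "jaw": 35}, {"ax": 0, "ay": 0, "az": 0, "dx": 0, "dy": 0, "dz": 0, "jaw": 35}])

```text
t: 41.7
tcp_pos: [0.4929, 0.0701, 0.1709]
eef_rot: [-1.174, -1.261, 1.262]
contact_force: [0.4, 0.1, -3.1]
grip_width: 0.647
```

```bash
python3 go.py .495 .0746 .0922 94.05
```

```text
t 41.7 p [0.4929 0.0701 0.1709] yaw 94.09 down [-0.001 -0.    -1.   ] F [ 0.4  0.1 -3.1] w 55.3 q [-0.22  0.5   0.04  2.   -0.03  0.64  1.48]
turn ay 0.04 | after turn d mm [ 4.4 78.7 -2.5] | before turn [ 4.4 78.7 -2.5]
```

Request:
step_arm(motion=[{"ax": 0, "ay": 0, "az": 0, "dx": 4.2, "dy": 15, "dz": -2, "jaw": 35}, {"ax": 0, "ay": 0, "az": 0, "dx": 0, "dy": 28, "dz": 0, "jaw": 35}, {"ax": 0, "ay": 0, "az": 0, "dx": 0, "dy": 20, "dz": 0, "jaw": 35}, {"ax": 0, "ay": 0, "az": 0, "dx": 0, "dy": 9, "dz": 0, "jaw": 35}, {"ax": 0, "ay": 0, "az": 0, "dx": 0, "dy": 2, "dz": 0, "jaw": 35}, {"ax": 0, "ay": 0, "az": 0, "dx": 0, "dy": 0, "dz": 0, "jaw": 35}, {"ax": 0, "ay": 0, "az": 0, "dx": 0, "dy": 0, "dz": 0, "jaw": 35}, {"ax": 0, "ay": 0, "az": 0, "dx": 0, "dy": 0, "dz": 0, "jaw": 35}])

```text
t: 42.7
tcp_pos: [0.4953, 0.0746, 0.0975]
eef_rot: [-1.176, -1.262, 1.26]
contact_force: [-0.8, 0.3, -3.4]
grip_width: 0.642
```

```bash
python3 go.py .495 .0746 .0922 94.05; python3 -c "
from h import *
p=viewer.snapshot('wrist');save(p,'w12')"
```

```text
t 42.7 p [0.4953 0.0746 0.0975] yaw 94.05 down [ 0.001  0.    -1.   ] F [-0.8  0.3 -3.4] w 54.8 q [-0.22  0.63  0.03  2.05 -0.04  0.46  1.47]
turn ay 0.0 | after turn d mm [0.  5.3 0.3] | before turn [0.  5.3 0.3]
```

View pics/w12.png

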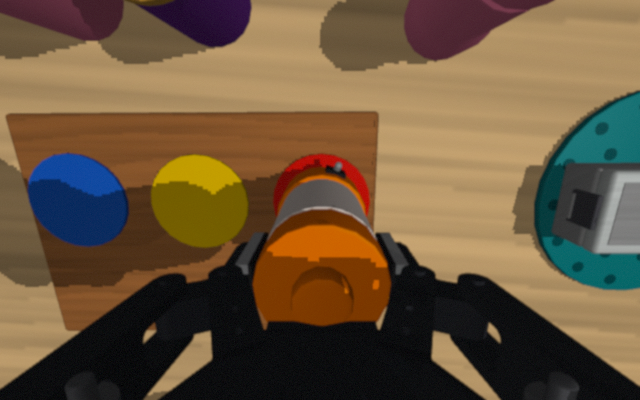

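Essentially identical to the pick-up view. Lower and release.

Request:
step_arm(motion=[{"ax": 0, "ay": 0, "az": 0, "dx": 0, "dy": 3, "dz": 0.2, "jaw": 35}, {"ax": 0, "ay": 0, "az": 0, "dx": 0, "dy": 1.8, "dz": 0, "jaw": 35}, {"ax": 0, "ay": 0, "az": 0, "dx": 0, "dy": 0, "dz": 0, "jaw": 35}, {"ax": 0, "ay": 0, "az": 0, "dx": 0, "dy": 0, "dz": 0, "jaw": 35}, {"ax": 0, "ay": 0, "az": 0, "dx": 0, "dy": 0, "dz": 0, "jaw": 60}, {"ax": 0, "ay": 0, "az": 0, "dx": 0, "dy": 0, "dz": 0, "jaw": 75}, {"ax": 0, "ay": 0, "az": 0, "dx": 0, "dy": 0, "dz": 0, "jaw": 85}, {"ax": 0, "ay": 0, "az": 0, "dx": 0, "dy": 0, "dz": 0, "jaw": 85}])

```text
t: 43.75
tcp_pos: [0.4948, 0.0745, 0.0922]
eef_rot: [-1.175, -1.261, 1.261]
contact_force: [-0.2, 0.4, 0.2]
grip_width: 0.998
```

Request:
step_arm(motion=[{"ax": 0, "ay": 0, "az": 0, "dx": 0, "dy": -20, "dz": 0, "jaw": 85}, {"ax": 0, "ay": 0, "az": 0, "dx": 0, "dy": -50, "dz": 0, "jaw": 85}, {"ax": 0, "ay": 0, "az": 0, "dx": 0, "dy": -50, "dz": 0, "jaw": 85}, {"ax": 0, "ay": -3, "az": 0, "dx": 0, "dy": -20, "dz": 0, "jaw": 85}, {"ax": 0, "ay": -3, "az": 0, "dx": 0, "dy": 0, "dz": 0, "jaw": 85}, {"ax": 0, "ay": 0, "az": 0, "dx": -50, "dy": 0, "dz": 9, "jaw": 85}, {"ax": 0, "ay": 0, "az": 0, "dx": -50, "dy": 0, "dz": 9, "jaw": 85}, {"ax": 0, "ay": 0, "az": 0, "dx": -50, "dy": 0, "dz": 9, "jaw": 85}])

```text
t: 44.75
tcp_pos: [0.4942, -0.0793, 0.2323]
eef_rot: [-1.121, -1.338, 1.338]
contact_force: [0.9, 0.7, 0.5]
grip_width: 0.998
```

```bash
python3 go.py .4935 -.332 .22 100.05
```

```text
t 44.75 p [ 0.4942 -0.0793  0.2323] yaw 100.09 down [ 0. -0. -1.] F [0.9 0.7 0.5] w 85.3 q [ 0.08  0.41  0.04  1.93 -0.02  0.8   1.87]
turn ay 0.04 | after turn d mm [-248.7   12.3   44.8] | before turn [-248.7   12.3   45. ]
```

Request:
step_arm(motion=[{"ax": 0, "ay": 0, "az": 0, "dx": -50, "dy": 0, "dz": 9, "jaw": 85}, {"ax": 0, "ay": 0, "az": 0, "dx": -50, "dy": 0, "dz": 9, "jaw": 85}, {"ax": 0, "ay": 0, "az": 0, "dx": -50, "dy": 0, "dz": 9, "jaw": 85}, {"ax": 0, "ay": 0, "az": 0, "dx": -50, "dy": 0, "dz": 9, "jaw": 85}, {"ax": 0, "ay": 0, "az": 0, "dx": -35, "dy": 0, "dz": 7, "jaw": 85}, {"ax": 0, "ay": 0, "az": 0, "dx": -13.5, "dy": 0, "dz": 2, "jaw": 85}, {"ax": 0, "ay": 0, "az": 0, "dx": 0, "dy": 30, "dz": 0, "jaw": 85}, {"ax": 0, "ay": 0, "az": 0, "dx": 0, "dy": 0, "dz": 0, "jaw": 85}])

```text
t: 45.75
tcp_pos: [0.4923, -0.3279, 0.2003]
eef_rot: [-1.114, -1.337, 1.337]
contact_force: [-0.1, -0.1, -0.8]
grip_width: 0.995
```

```bash
python3 go.py .4935 -.332 .0901 100.05; python3 - <<'E'
from h import *
s=monitor.sense()
p=viewer.snapshot('wrist');c=cam(p,s['tcp_pos'],s['eef_rot'])
im=cv2.cvtColor(p['img'],cv2.COLOR_RGB2BGR)
t=np.linspace(0,2*np.pi,60)
def cc(x,y,z,r):
    q=np.array([proj(c,[x+r*np.cos(a),y+r*np.sin(a),z]) for a in t]);cv2.polylines(im,[q.astype(np.int32)],True,(255,0,255),1)
cc(.4925,-.332,.130,.025);cc(.5765,-.318,.125,.03)
cv2.imwrite('pics/w13.png',im)
p=viewer.snapshot('scene');save(p,'s13')
E
```

```text
t 45.75 p [ 0.4923 -0.3279  0.2003] yaw 100.14 down [-0.004  0.004 -1.   ] F [-0.1 -0.1 -0.8] w 84.9 q [ 0.51  0.58  0.05  1.72 -0.04  0.85  2.33]
turn ay 0.09 | after turn d mm [ -4.2 110.2  -0.5] | before turn [ -4.7 110.2  -0.8]
```

View pics/w13.png

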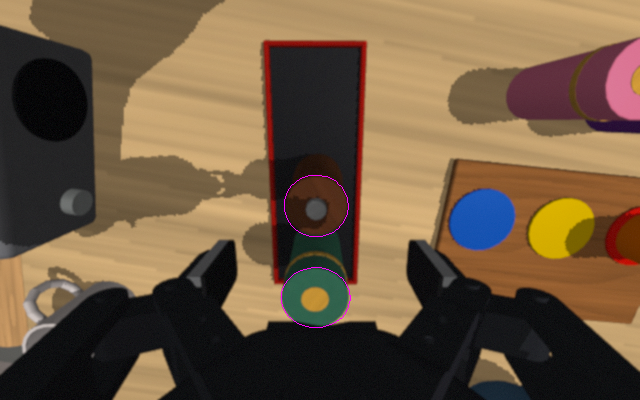

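View pics/s13.png

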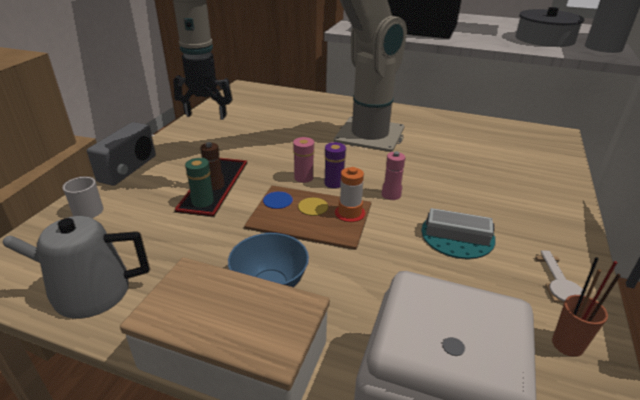

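Request:
step_arm(motion=[{"ax": 0, "ay": 0, "az": 0, "dx": -1.5, "dy": 20, "dz": 0, "jaw": 85}, {"ax": 0, "ay": 0, "az": 0, "dx": 0, "dy": 40, "dz": 0, "jaw": 85}, {"ax": 0, "ay": 0, "az": 0, "dx": 0, "dy": 30, "dz": 0, "jaw": 85}, {"ax": 0, "ay": 0, "az": 0, "dx": 0, "dy": 15, "dz": 0, "jaw": 85}, {"ax": 0, "ay": 0, "az": 0, "dx": 0, "dy": 0, "dz": 0, "jaw": 85}, {"ax": 0, "ay": 0, "az": 0, "dx": 0, "dy": 0, "dz": 0, "jaw": 85}, {"ax": 0, "ay": 0, "az": 0, "dx": 0, "dy": 0, "dz": 0, "jaw": 85}, {"ax": 0, "ay": 0, "az": 0, "dx": 0, "dy": 0, "dz": 0, "jaw": 85}])

```text
t: 46.85
tcp_pos: [0.4941, -0.3322, 0.098]
eef_rot: [-1.122, -1.338, 1.337]
contact_force: [-0.6, -0.0, 0.6]
grip_width: 0.997
```

```bash
python3 go.py .4935 -.332 .0901 100.05
```

```text
t 46.85 p [ 0.4941 -0.3322  0.098 ] yaw 100.05 down [ 0.001 -0.001 -1.   ] F [-0.6 -0.   0.6] w 85.1 q [ 0.52  0.72  0.04  1.79 -0.05  0.63  2.33]
turn ay 0.0 | after turn d mm [0.3 7.9 0.5] | before turn [0.3 7.9 0.5]
```

Request:
step_arm(motion=[{"ax": 0, "ay": 0, "az": 0, "dx": 0.2, "dy": 5, "dz": 0.5, "jaw": 85}, {"ax": 0, "ay": 0, "az": 0, "dx": 0, "dy": 2.7, "dz": 0, "jaw": 80}, {"ax": 0, "ay": 0, "az": 0, "dx": 0, "dy": 0, "dz": 0, "jaw": 65}, {"ax": 0, "ay": 0, "az": 0, "dx": 0, "dy": 0, "dz": 0, "jaw": 50}, {"ax": 0, "ay": 0, "az": 0, "dx": 0, "dy": 0, "dz": 0, "jaw": 40}, {"ax": 0, "ay": 0, "az": 0, "dx": 0, "dy": 0, "dz": 0, "jaw": 30}, {"ax": 0, "ay": 0, "az": 0, "dx": 0, "dy": 0, "dz": 0, "jaw": 30}, {"ax": 0, "ay": 0, "az": 0, "dx": 0, "dy": 0, "dz": 0, "jaw": 30}])

```text
t: 47.85
tcp_pos: [0.4933, -0.3319, 0.0896]
eef_rot: [-1.121, -1.337, 1.337]
contact_force: [0.4, 0.2, 1.8]
grip_width: 0.581
```

```bash
python3 go.py .4935 -.332 .0901 100.05
```

```text
t 47.85 p [ 0.4933 -0.3319  0.0896] yaw 100.05 down [ 0. -0. -1.] F [0.4 0.2 1.8] w 49.6 q [ 0.52  0.73  0.04  1.8  -0.05  0.61  2.33]
turn ay 0.0 | after turn d mm [-0.1 -0.5 -0.2] | before turn [-0.1 -0.5 -0.2]
```

Request:
step_arm(motion=[{"ax": 0, "ay": 0, "az": 0, "dx": 0, "dy": -10, "dz": 0, "jaw": 30}, {"ax": 0, "ay": 0, "az": 0, "dx": 0, "dy": -25, "dz": 0, "jaw": 30}, {"ax": 0, "ay": 0, "az": 0, "dx": 0, "dy": -30, "dz": 0, "jaw": 30}, {"ax": 0, "ay": 3, "az": 0, "dx": 0, "dy": -15, "dz": 0, "jaw": 30}, {"ax": 0, "ay": 3, "az": 0, "dx": 0, "dy": 0, "dz": 0, "jaw": 30}, {"ax": 0, "ay": 0, "az": 0, "dx": 25, "dy": 0, "dz": -2, "jaw": 30}, {"ax": 0, "ay": 0, "az": 0, "dx": 45, "dy": 0, "dz": -5, "jaw": 30}, {"ax": 0, "ay": 0, "az": 0, "dx": 50, "dy": 0, "dz": -5, "jaw": 30}])

```text
t: 48.85
tcp_pos: [0.4963, -0.2105, 0.1698]
eef_rot: [-1.176, -1.26, 1.26]
contact_force: [0.4, 0.1, -1.9]
grip_width: 0.576
```

Request:
step_arm(motion=[{"ax": 0, "ay": 0, "az": 0, "dx": 50, "dy": 0, "dz": -5, "jaw": 30}, {"ax": 0, "ay": 0, "az": 0, "dx": 50, "dy": 0, "dz": -5, "jaw": 30}, {"ax": 0, "ay": 0, "az": 0, "dx": 45, "dy": 0, "dz": -5, "jaw": 30}, {"ax": 0, "ay": 0, "az": 0, "dx": 25, "dy": 0, "dz": -3, "jaw": 30}, {"ax": 0, "ay": 0, "az": 0, "dx": 12, "dy": 0, "dz": -1, "jaw": 30}, {"ax": 0, "ay": 0, "az": 0, "dx": 0, "dy": 0, "dz": 0, "jaw": 30}, {"ax": 0, "ay": 0, "az": 0, "dx": 0, "dy": 0, "dz": 0, "jaw": 30}, {"ax": 0, "ay": 0, "az": 0, "dx": 0, "dy": 0, "dz": 0, "jaw": 30}])

```text
t: 49.85
tcp_pos: [0.5026, -0.0299, 0.1695]
eef_rot: [-1.176, -1.259, 1.26]
contact_force: [0.0, -0.6, -1.8]
grip_width: 0.579
```

```bash
python3 go.py .5035 -.0252 .1006 94.05
```

```text
t 49.85 p [ 0.5026 -0.0299  0.1695] yaw 93.92 down [-0.    -0.001 -1.   ] F [ 0.  -0.6 -1.8] w 49.5 q [-0.07  0.51  0.11  1.99 -0.09  0.65  1.73]
turn ay -0.13 | after turn d mm [ 4.6 68.9 -1.2] | before turn [ 4.6 68.9 -1.2]
```

Request:
step_arm(motion=[{"ax": 0, "ay": 0, "az": 0, "dx": 4.5, "dy": 15, "dz": -1, "jaw": 30}, {"ax": 0, "ay": 0, "az": 0, "dx": 0, "dy": 25, "dz": 0, "jaw": 30}, {"ax": 0, "ay": 0, "az": 0, "dx": 0, "dy": 16, "dz": 0, "jaw": 30}, {"ax": 0, "ay": 0, "az": 0, "dx": 0, "dy": 7, "dz": 0, "jaw": 30}, {"ax": 0, "ay": 0, "az": 0, "dx": 0, "dy": 2, "dz": 0, "jaw": 30}, {"ax": 0, "ay": 0, "az": 0, "dx": 0, "dy": 0, "dz": 0, "jaw": 30}, {"ax": 0, "ay": 0, "az": 0, "dx": 0, "dy": 0, "dz": 0, "jaw": 30}, {"ax": 0, "ay": 0, "az": 0, "dx": 0, "dy": 0, "dz": 0, "jaw": 30}])

```text
t: 50.85
tcp_pos: [0.5037, -0.0238, 0.1049]
eef_rot: [-1.176, -1.262, 1.261]
contact_force: [0.1, -0.3, -1.2]
grip_width: 0.577
```

```bash
python3 go.py .5035 -.0252 .1006 94.05
```

```text
t 50.85 p [ 0.5037 -0.0238  0.1049] yaw 94.05 down [ 0.001  0.    -1.   ] F [ 0.1 -0.3 -1.2] w 49.3 q [-0.07  0.62  0.08  2.04 -0.1   0.49  1.74]
turn ay -0.0 | after turn d mm [-1.3  4.3  0.3] | before turn [-1.3  4.3  0.3]
```

Request:
step_arm(motion=[{"ax": 0, "ay": 0, "az": 0, "dx": -1.2, "dy": 2.5, "dz": 0.2, "jaw": 30}, {"ax": 0, "ay": 0, "az": 0, "dx": 0, "dy": 1.5, "dz": 0, "jaw": 30}, {"ax": 0, "ay": 0, "az": 0, "dx": 0, "dy": 0, "dz": 0, "jaw": 30}, {"ax": 0, "ay": 0, "az": 0, "dx": 0, "dy": 0, "dz": 0, "jaw": 30}, {"ax": 0, "ay": 0, "az": 0, "dx": 0, "dy": 0, "dz": 0, "jaw": 54}, {"ax": 0, "ay": 0, "az": 0, "dx": 0, "dy": 0, "dz": 0, "jaw": 70}, {"ax": 0, "ay": 0, "az": 0, "dx": 0, "dy": 0, "dz": 0, "jaw": 85}, {"ax": 0, "ay": 0, "az": 0, "dx": 0, "dy": 0, "dz": 0, "jaw": 85}])

```text
t: 51.85
tcp_pos: [0.5033, -0.025, 0.1005]
eef_rot: [-1.175, -1.261, 1.261]
contact_force: [-0.1, 0.1, 0.2]
grip_width: 0.993
```

Request:
step_arm(motion=[{"ax": 0, "ay": 0, "az": 0, "dx": 0, "dy": -20, "dz": 0, "jaw": 85}, {"ax": 0, "ay": 0, "az": 0, "dx": 0, "dy": -50, "dz": 0, "jaw": 85}, {"ax": 0, "ay": 0, "az": 0, "dx": 0, "dy": -50, "dz": 0, "jaw": 85}, {"ax": 0, "ay": -3, "az": 0, "dx": 0, "dy": -10, "dz": 0, "jaw": 85}, {"ax": 0, "ay": -3, "az": 0, "dx": 0, "dy": 0, "dz": 0, "jaw": 85}, {"ax": 0, "ay": 0, "az": 0, "dx": -50, "dy": 0, "dz": -4, "jaw": 85}, {"ax": 0, "ay": 0, "az": 0, "dx": -50, "dy": 0, "dz": -4, "jaw": 85}, {"ax": 0, "ay": 0, "az": 0, "dx": -50, "dy": 0, "dz": -4, "jaw": 85}])

```text
t: 52.85
tcp_pos: [0.5415, -0.1719, 0.2305]
eef_rot: [-1.121, -1.338, 1.337]
contact_force: [0.0, 0.7, 0.1]
grip_width: 0.996
```

```bash
python3 go.py .577 -.3184 .2 100.05
```

```text
t 52.85 p [ 0.5415 -0.1719  0.2305] yaw 100.08 down [ 0.  0. -1.] F [0.  0.7 0.1] w 85.1 q [ 0.19  0.51  0.11  1.75 -0.07  0.88  2.07]
turn ay 0.03 | after turn d mm [-150.4   30.5   -9.3] | before turn [-150.4   30.5   -9.3]
```

Request:
step_arm(motion=[{"ax": 0, "ay": 0, "az": 0, "dx": -50, "dy": 0, "dz": -3, "jaw": 85}, {"ax": 0, "ay": 0, "az": 0, "dx": -50, "dy": 0, "dz": -3, "jaw": 85}, {"ax": 0, "ay": 0, "az": 0, "dx": -35, "dy": 0, "dz": -3, "jaw": 85}, {"ax": 0, "ay": 0, "az": 0, "dx": -15, "dy": 0, "dz": 0, "jaw": 85}, {"ax": 0, "ay": 0, "az": 0, "dx": 0, "dy": 25, "dz": 0, "jaw": 85}, {"ax": 0, "ay": 0, "az": 0, "dx": 0, "dy": 20, "dz": 0, "jaw": 85}, {"ax": 0, "ay": 0, "az": 0, "dx": 0, "dy": 0, "dz": 0, "jaw": 85}, {"ax": 0, "ay": 0, "az": 0, "dx": 0, "dy": 0, "dz": 0, "jaw": 85}])

```text
t: 53.85
tcp_pos: [0.5769, -0.3162, 0.1863]
eef_rot: [-1.121, -1.339, 1.338]
contact_force: [0.2, -0.6, 0.1]
grip_width: 0.999
```

```bash
python3 go.py .577 -.3184 .0822 100.05; python3 - <<'E'
from h import *
s=monitor.sense()
p=viewer.snapshot('wrist');c=cam(p,s['tcp_pos'],s['eef_rot'])
im=cv2.cvtColor(p['img'],cv2.COLOR_RGB2BGR)
t=np.linspace(0,2*np.pi,60)
def cc(x,y,z,r):
    q=np.array([proj(c,[x+r*np.cos(a),y+r*np.sin(a),z]) for a in t]);cv2.polylines(im,[q.astype(np.int32)],True,(255,0,255),1)
cc(.577,-.318,.125,.03)
cv2.imwrite('pics/w14.png',im)
E
```

```text
t 53.85 p [ 0.5769 -0.3162  0.1863] yaw 100.1 down [ 0.001 -0.    -1.   ] F [ 0.2 -0.6  0.1] w 85.3 q [ 0.4   0.69  0.1   1.54 -0.08  0.91  2.28]
turn ay 0.05 | after turn d mm [ -2.2 104.1   0.3] | before turn [ -2.2 104.1   0.4]
```

View pics/w14.png

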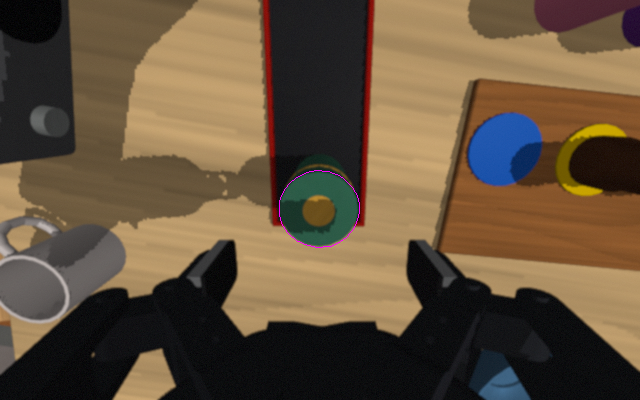

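Request:
step_arm(motion=[{"ax": 0, "ay": 0, "az": 0, "dx": -2, "dy": 20, "dz": 0.3, "jaw": 85}, {"ax": 0, "ay": 0, "az": 0, "dx": 0, "dy": 35, "dz": 0, "jaw": 85}, {"ax": 0, "ay": 0, "az": 0, "dx": 0, "dy": 28, "dz": 0, "jaw": 85}, {"ax": 0, "ay": 0, "az": 0, "dx": 0, "dy": 14, "dz": 0, "jaw": 85}, {"ax": 0, "ay": 0, "az": 0, "dx": 0, "dy": 0, "dz": 0, "jaw": 85}, {"ax": 0, "ay": 0, "az": 0, "dx": 0, "dy": 0, "dz": 0, "jaw": 85}, {"ax": 0, "ay": 0, "az": 0, "dx": 0, "dy": 0, "dz": 0, "jaw": 85}, {"ax": 0, "ay": 0, "az": 0, "dx": 0, "dy": 0, "dz": 0, "jaw": 85}])

```text
t: 54.9
tcp_pos: [0.5768, -0.319, 0.0893]
eef_rot: [-1.122, -1.338, 1.337]
contact_force: [-0.3, 0.2, -0.2]
grip_width: 0.993
```

```bash
python3 go.py .577 -.3184 .0822 100.05
```

```text
t 54.9 p [ 0.5768 -0.319   0.0893] yaw 100.05 down [ 0.001 -0.001 -1.   ] F [-0.3  0.2 -0.2] w 84.8 q [ 0.41  0.81  0.09  1.61 -0.09  0.73  2.29]
turn ay -0.0 | after turn d mm [ 0.6  7.1 -0.4] | before turn [ 0.6  7.1 -0.4]
```

Request:
step_arm(motion=[{"ax": 0, "ay": 0, "az": 0, "dx": 0.6, "dy": 5, "dz": -0.4, "jaw": 85}, {"ax": 0, "ay": 0, "az": 0, "dx": 0, "dy": 2, "dz": 0, "jaw": 80}, {"ax": 0, "ay": 0, "az": 0, "dx": 0, "dy": 0, "dz": 0, "jaw": 65}, {"ax": 0, "ay": 0, "az": 0, "dx": 0, "dy": 0, "dz": 0, "jaw": 50}, {"ax": 0, "ay": 0, "az": 0, "dx": 0, "dy": 0, "dz": 0, "jaw": 40}, {"ax": 0, "ay": 0, "az": 0, "dx": 0, "dy": 0, "dz": 0, "jaw": 40}, {"ax": 0, "ay": 0, "az": 0, "dx": 0, "dy": 0, "dz": 0, "jaw": 40}, {"ax": 0, "ay": 0, "az": 0, "dx": 0, "dy": 0, "dz": 0, "jaw": 40}])

```text
t: 55.9
tcp_pos: [0.5767, -0.3183, 0.0815]
eef_rot: [-1.121, -1.337, 1.337]
contact_force: [1.6, -1.6, -1.1]
grip_width: 0.688
```

```bash
python3 go.py .577 -.3184 .0822 100.05
```

```text
t 55.9 p [ 0.5767 -0.3183  0.0815] yaw 100.05 down [ 0. -0. -1.] F [ 1.6 -1.6 -1.1] w 58.8 q [ 0.41  0.82  0.08  1.61 -0.09  0.72  2.29]
turn ay -0.0 | after turn d mm [-0.2 -0.7 -0.3] | before turn [-0.2 -0.7 -0.3]
```

Request:
step_arm(motion=[{"ax": 0, "ay": 0, "az": 0, "dx": 0, "dy": -10, "dz": 0, "jaw": 40}, {"ax": 0, "ay": 0, "az": 0, "dx": 0, "dy": -25, "dz": 0, "jaw": 40}, {"ax": 0, "ay": 0, "az": 0, "dx": 0, "dy": -30, "dz": 0, "jaw": 40}, {"ax": 0, "ay": 3, "az": 0, "dx": 0, "dy": -15, "dz": 0, "jaw": 40}, {"ax": 0, "ay": 3, "az": 0, "dx": 0, "dy": 0, "dz": 0, "jaw": 40}, {"ax": 0, "ay": 0, "az": 0, "dx": 25, "dy": 0, "dz": 7, "jaw": 40}, {"ax": 0, "ay": 0, "az": 0, "dx": 40, "dy": 0, "dz": 11, "jaw": 40}, {"ax": 0, "ay": 0, "az": 0, "dx": 40, "dy": 0, "dz": 11, "jaw": 40}])

```text
t: 56.9
tcp_pos: [0.5397, -0.2141, 0.1618]
eef_rot: [-1.175, -1.261, 1.26]
contact_force: [0.9, 0.4, -1.7]
grip_width: 0.695
```

Request:
step_arm(motion=[{"ax": 0, "ay": 0, "az": 0, "dx": 40, "dy": 0, "dz": 11, "jaw": 40}, {"ax": 0, "ay": 0, "az": 0, "dx": 30, "dy": 0, "dz": 9, "jaw": 40}, {"ax": 0, "ay": 0, "az": 0, "dx": 15, "dy": 0, "dz": 4, "jaw": 40}, {"ax": 0, "ay": 0, "az": 0, "dx": 7, "dy": 0, "dz": 1.5, "jaw": 40}, {"ax": 0, "ay": 0, "az": 0, "dx": 0, "dy": 0, "dz": 0, "jaw": 40}, {"ax": 0, "ay": 0, "az": 0, "dx": 0, "dy": 0, "dz": 0, "jaw": 40}, {"ax": 0, "ay": 0, "az": 0, "dx": 0, "dy": 0, "dz": 0, "jaw": 40}, {"ax": 0, "ay": 0, "az": 0, "dx": 0, "dy": 0, "dz": 0, "jaw": 40}])

```text
t: 57.9
tcp_pos: [0.5084, -0.126, 0.1614]
eef_rot: [-1.175, -1.26, 1.261]
contact_force: [0.4, 0.2, -2.4]
grip_width: 0.689
```

```bash
python3 go.py .5085 -.1249 .0925 94.05
```

```text
t 57.9 p [ 0.5084 -0.126   0.1614] yaw 94.0 down [-0. -0. -1.] F [ 0.4  0.2 -2.4] w 58.8 q [ 0.09  0.55  0.14  1.94 -0.12  0.66  1.95]
turn ay -0.05 | after turn d mm [ 1.1 68.9 -0.2] | before turn [ 1.1 68.9 -0.2]
```

Request:
step_arm(motion=[{"ax": 0, "ay": 0, "az": 0, "dx": 1, "dy": 15, "dz": 0, "jaw": 40}, {"ax": 0, "ay": 0, "az": 0, "dx": 0, "dy": 25, "dz": 0, "jaw": 40}, {"ax": 0, "ay": 0, "az": 0, "dx": 0, "dy": 16, "dz": 0, "jaw": 40}, {"ax": 0, "ay": 0, "az": 0, "dx": 0, "dy": 7, "dz": 0, "jaw": 40}, {"ax": 0, "ay": 0, "az": 0, "dx": 0, "dy": 2, "dz": 0, "jaw": 40}, {"ax": 0, "ay": 0, "az": 0, "dx": 0, "dy": 0, "dz": 0, "jaw": 40}, {"ax": 0, "ay": 0, "az": 0, "dx": 0, "dy": 0, "dz": 0, "jaw": 40}, {"ax": 0, "ay": 0, "az": 0, "dx": 0, "dy": 0, "dz": 0, "jaw": 40}])

```text
t: 58.9
tcp_pos: [0.5086, -0.1245, 0.0969]
eef_rot: [-1.176, -1.262, 1.261]
contact_force: [0.2, 0.1, -1.8]
grip_width: 0.693
```

```bash
python3 go.py .5085 -.1249 .0925 94.05
```

```text
t 58.9 p [ 0.5086 -0.1245  0.0969] yaw 94.05 down [ 0.001 -0.    -1.   ] F [ 0.2  0.1 -1.8] w 59.2 q [ 0.11  0.65  0.11  1.99 -0.14  0.5   1.97]
turn ay 0.0 | after turn d mm [-0.4  4.4  0.1] | before turn [-0.4  4.4  0.1]
```

Request:
step_arm(motion=[{"ax": 0, "ay": 0, "az": 0, "dx": -0.3, "dy": 2.5, "dz": 0, "jaw": 40}, {"ax": 0, "ay": 0, "az": 0, "dx": 0, "dy": 1.5, "dz": 0, "jaw": 40}, {"ax": 0, "ay": 0, "az": 0, "dx": 0, "dy": 0, "dz": 0, "jaw": 40}, {"ax": 0, "ay": 0, "az": 0, "dx": 0, "dy": 0, "dz": 0, "jaw": 40}, {"ax": 0, "ay": 0, "az": 0, "dx": 0, "dy": 0, "dz": 0, "jaw": 64}, {"ax": 0, "ay": 0, "az": 0, "dx": 0, "dy": 0, "dz": 0, "jaw": 75}, {"ax": 0, "ay": 0, "az": 0, "dx": 0, "dy": 0, "dz": 0, "jaw": 85}, {"ax": 0, "ay": 0, "az": 0, "dx": 0, "dy": 0, "dz": 0, "jaw": 85}])

```text
t: 59.9
tcp_pos: [0.5084, -0.1248, 0.0925]
eef_rot: [-1.175, -1.261, 1.261]
contact_force: [0.7, 0.7, -0.4]
grip_width: 0.994
```

Request:
step_arm(motion=[{"ax": 0, "ay": 0, "az": 0, "dx": 0, "dy": -20, "dz": 0, "jaw": 85}, {"ax": 0, "ay": 0, "az": 0, "dx": 0, "dy": -50, "dz": 0, "jaw": 85}, {"ax": 0, "ay": 0, "az": 0, "dx": 0, "dy": -50, "dz": 0, "jaw": 85}, {"ax": 0, "ay": 0, "az": 0, "dx": 0, "dy": -20, "dz": 0, "jaw": 85}, {"ax": 0, "ay": 0, "az": 0, "dx": -50, "dy": 0, "dz": 0, "jaw": 85}, {"ax": 0, "ay": 0, "az": 0, "dx": -60, "dy": 0, "dz": 0, "jaw": 85}, {"ax": 0, "ay": 0, "az": 0, "dx": -60, "dy": 0, "dz": 0, "jaw": 85}, {"ax": 0, "ay": 0, "az": 0, "dx": -30, "dy": 0, "dz": 0, "jaw": 85}])

```text
t: 60.9
tcp_pos: [0.5213, -0.3286, 0.2324]
eef_rot: [-1.178, -1.257, 1.26]
contact_force: [-1.2, 1.2, -0.1]
grip_width: 0.998
```

```bash
python3 go.py; python3 m4.py; python3 - <<'E'
from m2 import *
save(P['top'],'t20'); save(P['scene'],'s20')
im=P['top']['img'][185:305,110:225]; cv2.imwrite('pics/triv3.png',cv2.cvtColor(cv2.resize(im,None,fx=5,fy=5,interpolation=cv2.INTER_CUBIC),cv2.COLOR_RGB2BGR))
E
```

```text
t 60.9 p [ 0.5213 -0.3286  0.2324] yaw 93.81 down [-0.    -0.002 -1.   ] F [-1.2  1.2 -0.1] w 85.2 q [ 0.41  0.58  0.17  1.62 -0.12  0.95  2.26]
red 190 [0.4902 0.0584]
yel 381 [ 0.4962 -0.0229]
blu 219 [ 0.4988 -0.1078]
trivet [0.4712 0.3442] 0.12610479119054022
trivet scene ((480.94403076171875, 349.1484680175781), 86.20183563232422)
```

View pics/topzz2.png

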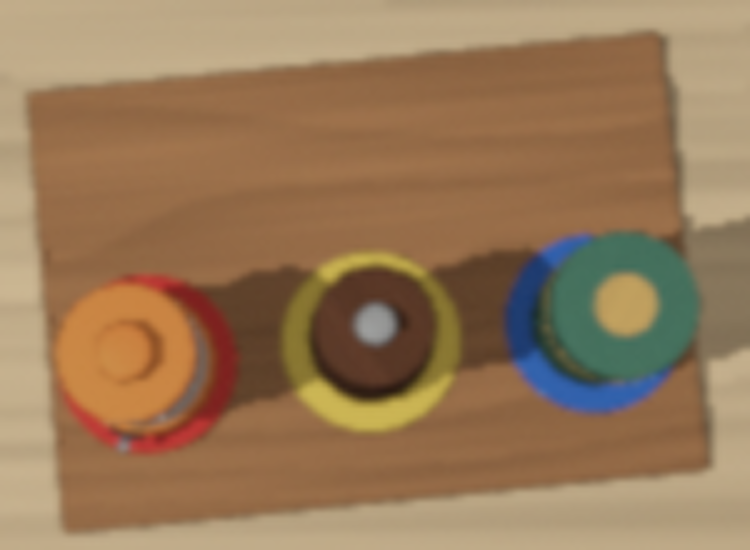

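View pics/s20.png

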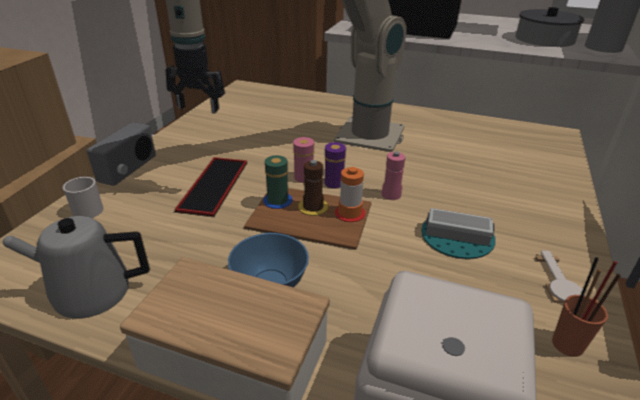

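View pics/triv3.png

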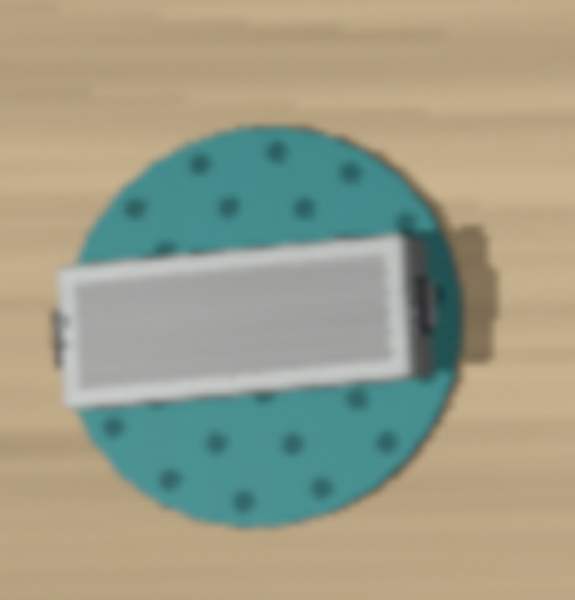

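View pics/t20.png

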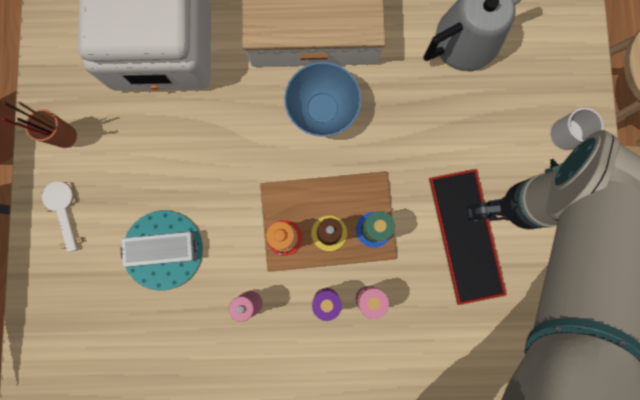

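```bash
python3 - <<'E'
from h import *
p=viewer.snapshot('top');c=cam(p)
f=lambda u,v:((u+.5)/5-.5+110,(v+.5)/5-.5+185)
q=np.array([ray(c,f(*a),.05)[:2] for a in [(58,270),(400,237),(413,376),(67,407)]]); print(q.mean(0), np.linalg.norm(q[0]-q[1]),np.linalg.norm(q[1]-q[2]))
print(ray(c,f(261,326),.008)[:2])
s=monitor.sense(); print(s['t'],np.abs(s['qvel']).max())
E
```

```text
[0.47415137 0.34754357] 0.1480307255182426 0.06010893860239651
[0.47328156 0.3496658 ]
61.15 0.019460808205779598
```

```bash
python3 -c "
from h import *
print(arm.job_done())"
```

```text
the job is handed in; nothing more can be done
None
```

The job is done and handed in at about 61 s of the 144 s allowed. The caddy, mill and lantern went upright onto the black tray while the tin stayed put. The tin then went onto the teal trivet, and after that each of the three went back to the coaster it started on: lantern on red, mill on yellow, caddy on blue.

- **The three tall things:** in the last top view they match the starting picture to within about a pixel, and all stand upright.
- **The tin:** its measured centre is (0.474, 0.3475). The trivet centre measures (0.473–0.4745, 0.348–0.350), so the tin is within 1–2 mm of centre. The scene camera put the trivet up to about 5 mm further in x, but the top and wrist cameras agreed with each other, so I used those.
- **Bystanders:** the bowl and the pink and purple look-alikes look unmoved in the last pictures.
- **Forces:** wrist-force readings stayed under 10 N at every check. At the end the gripper was open and clear above the tray.
- **What went wrong:** my first move call was refused because some row fields were missing. Nothing moved, and I re-sent it with all fields filled in.

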